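Set rinsed copper blanks to dry at the jeweller's bench

ROBOT

A 7-joint arm with a two-finger parallel gripper is mounted at the origin on the work surface. World frame = base frame: x ahead of the robot, y to its left, z up, the work surface at z = 0. Lengths are in m, angles in rad, forces in N, time in s.
With the tool pointing down it reaches from about 0.4 to 0.75 m from the base axis. Payload 19.5 kg.
Tool frame: the origin (TCP) lies on the centre line of the jaws, within the pads' length; the fingertips stand 8 mm ahead of it and the grasp point (between the pads) lies 11 mm behind it (r.tips_ahead is the distance from the TCP to the fingertips, in m); z points along the fingers, y is the line along which they close (so a half turn about z gives the same grasp; the last joint's range is limited). The gripper opens to 85 mm and grips with 20 to 120 N. Pads are 22 mm wide; open, the fingers measure 114 mm over their backs; the gripper's body (76 mm by 85 mm) begins 54 mm behind the grasp point. The pads swing forward as they close: fully open they stand 13 mm farther back than shut.
Start: joints at [1.068, 0.707, -0.028, 1.485, 0.022, 0.951, -0.075], TCP at [0.256, -0.515, 0.239] pointing down, gripper open.
Joint ranges: [-2.71, 2.71], [-0.32, 2.16], [-1.57, 1.52], [0, 2.45], [-1.46, 4.6], [0, 2.02], [-2.83, 2.83]. Speed limits (rad/s): [1.89, 1.89, 2.57, 2.57, 3.01, 3.01, 3.01].

INTERFACE

Orientations are given as a 3x3 rotation matrix whose columns are the frame's x, y, z axes.
In Python, from rig import r, cams gives the robot as it stands. The module is installed in compiled form; this text tells all that it offers.
- The arm moves only by the tool step_arm, never from a script. Its argument "deltas" is text: rows parted by semicolons, each of 7 numbers parted by spaces: the shift along the tool's x, y, z normalised to -1 to 1, where 1 is 3 cm, then the turn, a rotation vector about the tool's x, y, z normalised to -1 to 1, where 1 is 8 degrees, then the opening, from -1 (shut) to 1 (fully open). In form: x y z rx ry rz jaw; .... A call has 1 to 20 rows; each row shifts and turns the commanded pose from where the row before left it, along the tool's axes as they then stand; what a row does not reach is not made up. A row lasts 1/10 s, in which the tool goes at most 50 mm and 8.59 degrees, less where a joint would pass 70% of its speed; a pose out of reach is approached as far as the arm can. A call with a number of a shift or a turn outside -1 to 1 is refused whole. A call with a gripper value outside its range is refused whole. The fingers move at their own pace and stop on an object; the grip force is fixed at half the most. Time passes only in rows, so rows that do not move let the fingers close. It gives the time, the measured TCP pose, the force, the opening and the grip force at its end, in the units of the state.
- r.state(): the state, without advancing time (a new reading comes with each control period).
- cams.read_camera(name): name is "scene" or "top"; returns a dict with "image" (400x640x3 uint8, blue, green, red), "fx", "fy", "cx", "cy" (pixels), "position" and "rotation" of the camera in the world. Camera axes: x right, y up, looking along -z (the intrinsics and any distortion apply to the point x, -y, -z); pixel columns grow to the right and rows downward; lengths in m; the calibration is good to about 2 mm. A picture is of the moment at which its call begins. There is no depth.
- r.job_done(): hands the job in; it is judged then, once.
The state is a dict: "time_s": time; "q": joint angles; "joint_velocities": joint speeds; "joint_efforts": joint torques, N m; "eef_pos": TCP position; "eef_rot": TCP orientation; "ft_force": force on the tool from outside, world axes, zero at the start; "moment": the same for the moment, N m; "opening": finger opening in m; "finger_force": force on a finger pad.
Only numpy, scipy, OpenCV 4.12 (cv2) and the standard library are available. Lean on these libraries where they do the work, as an engineer would, in place of code of your own. Each camera call takes 0.05 s, during which the arm holds its last target. There are 200 camera calls.

TASK

The rinse is over. Pull every copper blank up out of the grey slotted rinsing rack and set it upright, right way up and fully down in a slot of the wooden drying stand (any slots); leave the short steel template in the rack. When all the blanks are in the stand, wind the timer's key clockwise all the way to its stop. Nest the emptied white cups, at any time, one inside another in a single upright stack on the bench, and do not disturb the mallet, the file or the tool pot.

Things in the scene. Friction and masses are not known exactly. Their poses are not given: they have to be found in the camera images.
- rack: Fixed grey rinsing rack, 112 mm (x) by 212 mm (y), 62 mm high. Four slots at y = -75, -25, 25, 75 mm, each 8 mm wide, hold sheets in its x-z plane, guided only at the side edges by two slotted rails; the 60 mm (x) between the rails is open. Slot floor 12 mm above the bench; draw a sheet straight up over 50 mm to free it. Origin: centre of underside, z up.
- stand: Fixed light-wood drying stand built like the rack: 112 mm (x) by 177 mm (y), three slots at y = -55, 0, 55 mm, 10 mm wide, rails 62 mm high, sloping steel lead-ins (to 75 mm high) that open each mouth to about 26 mm. Slot floor 12 mm above the bench: a blank that is home has its origin there. The 60 mm (x) between the rails is open. Origin: centre of underside, z up.
- blank1: Copper blank: flat sheet 80 mm wide (own x), 4 mm thick (y), 95 mm tall (z); the top 14 mm is folded over, 8 mm thick, the place to grip. 0.25 kg. Origin: centre of its lower edge, z up. None if absent. Stands in one of the rack's slots at the start, its x along the rack's x.
- blank2: Copper blank: flat sheet 80 mm wide (own x), 4 mm thick (y), 95 mm tall (z); the top 14 mm is folded over, 8 mm thick, the place to grip. 0.25 kg. Origin: centre of its lower edge, z up. None if absent. Stands in one of the rack's slots at the start, its x along the rack's x.
- blank3: Copper blank: flat sheet 80 mm wide (own x), 4 mm thick (y), 95 mm tall (z); the top 14 mm is folded over, 8 mm thick, the place to grip. 0.25 kg. Origin: centre of its lower edge, z up. None if absent. Stands in one of the rack's slots at the start, its x along the rack's x.
- template: Short steel template, a sheet 80 mm wide, 4 mm thick and only 66 mm tall, no fold; stands in one slot of the rack and stays there. Origin: centre of its lower edge.
- cup1: Low white ceramic rinsing cup, open at the top, tapering: outside diameter 54 mm at the foot, 69 mm at the rim, 38 mm tall, wall 3 mm; 0.15 kg. Origin: centre of its underside, z up. Cups of this one shape nest; a nested cup then sits 17 to 24 mm higher than the one below. None if absent.
- cup2: Low white ceramic rinsing cup, open at the top, tapering: outside diameter 54 mm at the foot, 69 mm at the rim, 38 mm tall, wall 3 mm; 0.15 kg. Origin: centre of its underside, z up. Cups of this one shape nest; a nested cup then sits 17 to 24 mm higher than the one below. None if absent.
- cup3: Low white ceramic rinsing cup, open at the top, tapering: outside diameter 54 mm at the foot, 69 mm at the rim, 38 mm tall, wall 3 mm; 0.15 kg. Origin: centre of its underside, z up. Cups of this one shape nest; a nested cup then sits 17 to 24 mm higher than the one below. None if absent.
- cup4: Low white ceramic rinsing cup, open at the top, tapering: outside diameter 54 mm at the foot, 69 mm at the rim, 38 mm tall, wall 3 mm; 0.15 kg. Origin: centre of its underside, z up. Cups of this one shape nest; a nested cup then sits 17 to 24 mm higher than the one below. None if absent.
- timer: Fixed grey clockwork timer box, 100 x 90 mm, 60 mm high, with a white dial on top and the winding key in its middle. Origin: centre of the underside.
- key_grip (a point): The point to grip on the brass winding key, on its upright axis, 94 mm above the bench. The key is an upright flat blade 52 mm long (the point's x), 9 mm thick (the point's y), 32 mm tall, from 76 to 108 mm above the bench. The point turns with the key.
- key (a joint): How far the key is wound, rad: 0 unwound, grows as it is turned clockwise seen from above, stop at 3.6. A spring makes it stiffer as it is wound (0.12 to 0.2 N m); it stays where it is left when let go. Takes several grasps.
- mallet: Wooden mallet lying at the far side, 240 mm long along its y, head 44 mm across; stays put. Origin on the bench under the end of the handle.
- file: Hand file lying on the bench, 220 mm long along its x, 18 mm wide; stays put. Origin on the bench under its middle part.
- toolpot: Steel pot of small tools, 72 mm across, about 170 mm high in all; stays put. Origin: centre of the underside.
Mind the look-alikes: they are no part of the job. What is shaped like the blank1 but purple is not meant.

How it is judged:
By the outcome, as a careful person would: the job done as asked, in the order asked, and still so for the second after the job is handed in, with the robot touching nothing.
Of blank1, blank2, blank3 only 2 to 3 are there at a start; the rules pass over those that are not, and their reading is None.
Of cup1, cup2, cup3, cup4 only 3 to 4 are there at a start; the rules pass over those that are not, and their reading is None.
At some moment in a run one of cup1, cup2, cup3, cup4 may be knocked a few centimetres aside while the robot is not near it.
It also fails if it takes over 210 s, if anything falls off the work surface, if the arm or the gripper's body presses on something with over 40 N, if the wrist force passes 120 N, or if a joint passes its speed limit or range.

## Working session

There is one attempt and no reset: what is moved stays moved. The work goes in short steps, Python scripts to look and compute and a tool call to move; the robot and the scene stay as the last step left them, time stands still between calls to the robot, and variables do not carry over. Pictures are saved under pics/ and viewed, at most 14 in all, crops included, and the job is handed in when it is done.

Besides the shell and the picture viewer there is one more tool, called as name(argument=value, ...) on one line, values as JSON. step_arm: Moves the arm, as the interface text tells. Scaled input: -1 to 1 covers 3 cm each way for a shift and 8 degrees each way for a turn. Its arguments: {"type":"object","properties":{"deltas":{"type":"string"}},"required":["deltas"]}

```bash
mkdir -p pics; python3 - <<'E'
from rig import r, cams
import cv2, numpy as np
np.set_printoptions(precision=4,suppress=True)
for n in ("scene","top"):
    c=cams.read_camera(n); cv2.imwrite(f"pics/{n}0.png",c["image"])
    print(n,{k:(np.array(v) if k!='image' else 0) for k,v in c.items()})
s=r.state(); print(s); print(r.tips_ahead)
E
```

```text
scene {'image': 0, 'fx': array(424.096), 'fy': array(424.096), 'cx': array(319.4263), 'cy': array(201.4847), 'position': array([ 1.0211, -0.3739,  0.8974]), 'rotation': array([[ 0.6364, -0.6189,  0.4604],
       [ 0.7712,  0.4998, -0.3943],
       [ 0.014 ,  0.606 ,  0.7954]])}
top {'image': 0, 'fx': array(465.3492), 'fy': array(465.3492), 'cx': array(318.9882), 'cy': array(205.332), 'position': array([ 0.438 , -0.0012,  1.4344]), 'rotation': array([[ 0.0243,  0.9963, -0.0824],
       [-0.9996,  0.0228, -0.0191],
       [-0.0171,  0.0828,  0.9964]])}
{'time_s': 0.1, 'q': array([ 1.0683,  0.707 , -0.0276,  1.4849,  0.022 ,  0.9509, -0.0755]), 'joint_velocities': array([-0.0011, -0.0022,  0.0006, -0.0021,  0.0001,  0.0009,  0.0011]), 'joint_efforts': array([  0.0054, -88.4283,   1.2382, -23.6456,   0.0172,   0.005 ,
         0.0001]), 'eef_pos': array([ 0.2556, -0.5148,  0.2389]), 'eef_rot': array([[ 0.8957,  0.4447, -0.0005],
       [ 0.4447, -0.8957,  0.0009],
       [-0.0001, -0.001 , -1.    ]]), 'ft_force': array([-0.2326, -0.5748, -0.7931]), 'moment': array([ 0.0242, -0.0538, -0.0162]), 'finger_force': 0.0, 'opening': 0.08537150408027162}
0.008
```

View pics/top0.png

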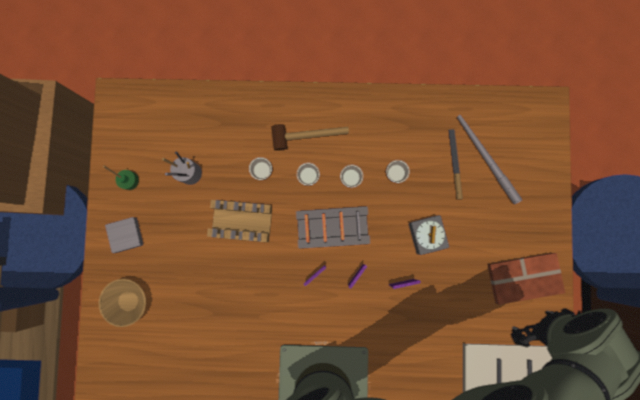

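View pics/scene0.png

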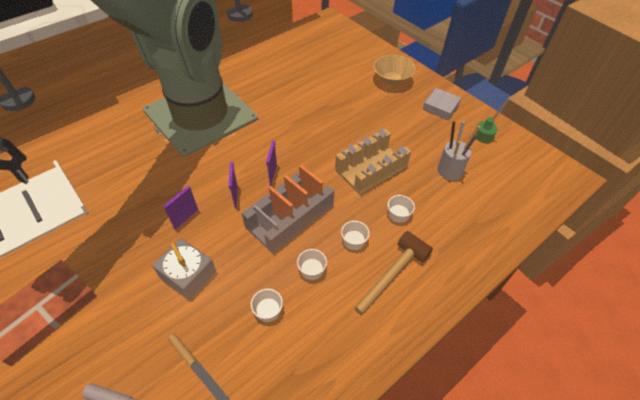

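The top view shows copper sheets in the grey rack at about (307,228), (325,228) and (342,226), with the grey template near (360,225). The purple look-alikes stand outside it at (315,273), (357,274) and (404,282). The cups are at (260,169), (308,175), (351,176) and (397,172), the stand at (240,221) and the timer at (430,235). I choose the three copper ones and will check them in a close crop.

```bash
python3 - <<'E'
import cv2
a=cv2.imread("pics/top0.png")[150:260,200:460]; cv2.imwrite("pics/tc.png",cv2.resize(a,None,fx=3.0,fy=3.0,interpolation=cv2.INTER_CUBIC))
a=cv2.imread("pics/scene0.png")[120:320,150:416]; cv2.imwrite("pics/sc.png",cv2.resize(a,None,fx=3,fy=3,interpolation=cv2.INTER_CUBIC))
E
```

```text
(no output)
```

View pics/tc.png

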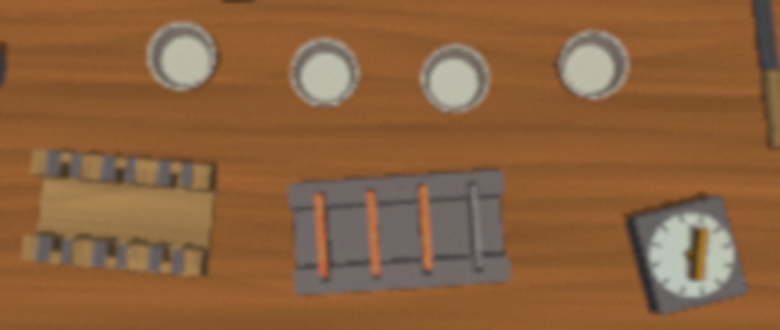

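View pics/sc.png

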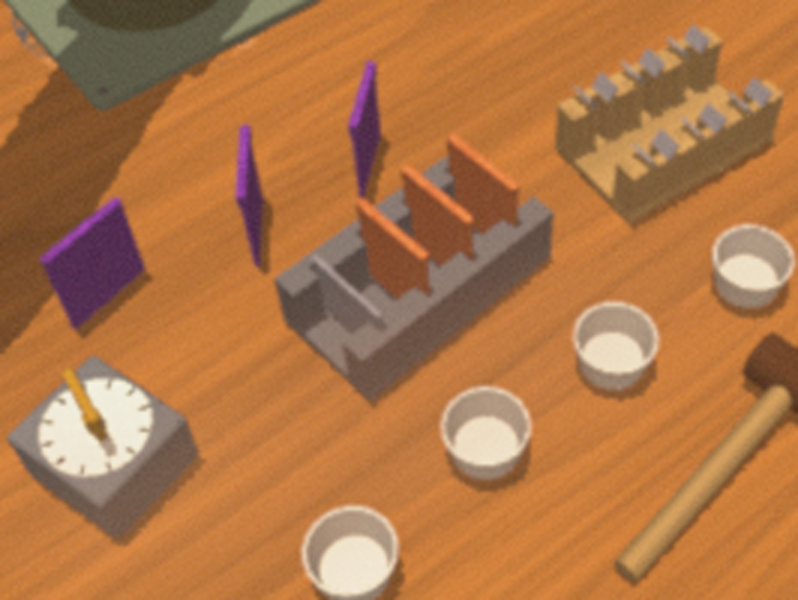

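The crops confirm three copper blanks in the rack, with the grey short sheet in the rightmost (-y) slot, plus an empty stand and the timer. Next I measure.

```bash
cat > h.py <<'E'
import numpy as np, cv2
from scipy.optimize import least_squares
from rig import r, cams
np.set_printoptions(precision=4,suppress=True)
def proj(c,P):
    p=(np.atleast_2d(P)-c["position"])@np.array(c["rotation"])
    return np.c_[c["cx"]+c["fx"]*p[:,0]/-p[:,2], c["cy"]-c["fy"]*p[:,1]/-p[:,2]]
def ray(c,uv,z):
    uv=np.atleast_2d(uv).astype(float)
    d=np.c_[(uv[:,0]-c["cx"])/c["fx"],-(uv[:,1]-c["cy"])/c["fy"],-np.ones(len(uv))]@np.array(c["rotation"]).T
    o=np.array(c["position"]); return o+d*((z-o[2])/d[:,2])[:,None]
def blobs(m,amin):
    n,l,s,ce=cv2.connectedComponentsWithStats(m.astype(np.uint8)); return [(l==i,s[i],ce[i]) for i in range(1,n) if s[i][4]>=amin]
def white(im):
    h=cv2.cvtColor(im,cv2.COLOR_BGR2HSV); return (h[...,1]<70)&(h[...,2]>120)
def copper(im):
    h=cv2.cvtColor(im,cv2.COLOR_BGR2HSV).astype(int); b=im.astype(int); return (h[...,0]<11)&(h[...,1]>130)&(h[...,2]>150)
E
cat > m.py <<'E'
from h import *
t=cams.read_camera("top"); s=cams.read_camera("scene")
U=lambda L,o:(np.array(L,float)+.5)/3-.5+np.array(o)
T=(200,150); S=(150,120)
# rigid fit: top rim corners
def fit(name,hx,hy,z,uv,extra=None):
    M=np.array([[hx,hy],[hx,-hy],[-hx,-hy],[-hx,hy]])
    def W(p): 
        R=np.array([[np.cos(p[2]),-np.sin(p[2])],[np.sin(p[2]),np.cos(p[2])]]); return np.c_[M@R.T+p[:2],np.full(4,z)]
    uv=U(uv,T); p0=np.r_[ray(t,uv,z).mean(0)[:2],0]
    q=least_squares(lambda p:(proj(t,W(p))-uv).ravel(),p0); print(name,q.x,np.degrees(q.x[2]),"res",q.fun.round(1)); 
    print("  scene crop px",((proj(s,W(q.x))-S)*3).round(0).tolist()); return q.x
fit("rack",.056,.106,.062,[(289,185),(500,170),(509,282),(296,295)])
fit("stand",.056,.0885,.062,[(32,150),(216,163),(207,275),(22,260)])
print("dial",ray(t,U((693,255),T),.06),ray(s,U((97,427),S),.06))
print("key top ends from top",ray(t,U([(700,230),(697,280)],T),.108))
m=copper(t["image"]); m[:205]=0;m[255:]=0;m[:,:295]=0;m[:,372:]=0
for b,st,ce in blobs(m,20):
    yx=np.argwhere(b)[:,::-1]; w=ray(t,yx,.107)[:,:2]; e,v=np.linalg.eigh(np.cov(w.T)); d=v[:,1]*np.sign(v[0,1])
    print("blank",ce,st[4],w.mean(0),"yaw",np.degrees(np.arctan2(d[1],d[0])),"len",np.ptp(w@d))
for c,n in ((t,"top"),(s,"scene")):
    for b,st,ce in blobs(white(c["image"]),80):
        k=cv2.findContours(b.astype(np.uint8),cv2.RETR_EXTERNAL,cv2.CHAIN_APPROX_NONE)[0][0]
        if len(k)<8 or st[4]>2000: continue
        e=cv2.fitEllipse(k); print(n,"white",np.array(e[0]),np.array(e[1]),st[4],ray(c,e[0],.038)[0])
E
python3 m.py
```

```text
rack [ 0.4876 -0.0162  0.0906] 5.189618313778235 res [-0.6 -0.6  0.6 -0.4  0.5  0.2 -0.6  0.7]
  scene crop px [[555.0, 210.0], [364.0, 359.0], [273.0, 274.0], [463.0, 139.0]]
stand [ 0.5018  0.2596 -0.0502] -2.8782389688242143 res [ 1.2 -0.3 -1.  -0.3 -1.1  0.1  1.   0.6]
  scene crop px [[783.0, 94.0], [635.0, 181.0], [555.0, 104.0], [701.0, 25.0]]
dial [[ 0.4728 -0.3049  0.06  ]] [[ 0.4748 -0.3048  0.06  ]]
key top ends from top [[ 0.4954 -0.3008  0.108 ]
 [ 0.4481 -0.2982  0.108 ]]
top white [495.2719 167.4434] [  3.7734 114.603 ] 360 [ 0.6802 -0.5027  0.038 ]
top white [181.4268 170.2299] [18.4176 20.5957] 244 [0.6512 0.4471 0.038 ]
top white [260.1251 168.3252] [21.0274 21.9441] 348 [0.6622 0.2071 0.038 ]
top white [396.837  171.4363] [20.2929 21.3402] 341 [ 0.6616 -0.2072  0.038 ]
top white [308.0841 174.2462] [20.4449 20.5683] 339 [0.6472 0.0608 0.038 ]
top white [351.0064 175.7668] [20.8799 21.4828] 346 [ 0.6454 -0.0691  0.038 ]
top white [121.7132 234.6282] [31.449  32.8451] 794 [0.4512 0.6186 0.038 ]
top white [430.0899 234.4682] [28.0143 28.7245] 576 [ 0.4739 -0.3081  0.0
[... 411 characters left out ...]
57.2908 150.558 ] [16.5671 23.9526] 292 [0.6288 0.47   0.038 ]
scene white [286.4792 203.8389] [38.7067 94.3745] 1089 [ 0.477  -0.0175  0.038 ]
scene white [400.1491 207.3179] [23.6457 24.5774] 469 [0.6663 0.1993 0.038 ]
scene white [355.7944 234.6133] [22.8004 24.4262] 402 [0.6561 0.0565 0.038 ]
scene white [181.8455 264.0432] [39.562  49.5415] 1400 [ 0.4649 -0.3058  0.038 ]
scene white [312.167  263.8139] [24.6625 27.153 ] 477 [ 0.6517 -0.075   0.038 ]
scene white [269.8624 188.3345] [ 44.8508 571.7756] 229 [ 0.4094 -0.0208  0.038 ]
scene white [267.7284 305.0171] [26.3117 30.9568] 589 [ 0.6693 -0.2117  0.038 ]
scene white [ 99.4328 393.1387] [12.7597 54.9492] 468 [ 0.6133 -0.5588  0.038 ]
```

```bash
cat > m2.py <<'E'
from h import *
t=cams.read_camera("top"); s=cams.read_camera("scene")
U=lambda L,o:(np.array(L,float)+.5)/3-.5+np.array(o)
T=(200,150); S=(150,120)
ut=U([(319,193),(323,277),(372,190),(376,275),(424,186),(428,270)],T); us=U([(518,187),(450,140),(471,222),(404,170),(428,257),(360,203)],S)
L=np.array([(sx*.04,y) for y in (.075,.025,-.025) for sx in (1,-1)])
def W(p,L,z):
    c,k=np.cos(p[2]),np.sin(p[2]); return np.c_[L@np.array([[c,k],[-k,c]])+p[:2],np.full(len(L),z)]
q=least_squares(lambda p:np.r_[(proj(t,W(p,L,.107))-ut).ravel(),(proj(s,W(p,L,.107))-us).ravel()],[.48,-.016,.09])
print("rack via blanks",q.x,q.fun.round(1)); rk=q.x
st=[.5018,.2596,-.0502]
def draw(c,im,k,o,p,hx,hy,ys):
    C=np.array([[hx,hy],[hx,-hy],[-hx,-hy],[-hx,hy]])
    for z,col in ((.062,(0,255,0)),(0,(255,255,0))):
        a=((proj(c,W(p,C,z))-o+.5)*k).round().astype(int); cv2.polylines(im,[a],True,col,1)
    for y in ys:
        a=((proj(c,W(p,np.array([[.04,y],[-.04,y]]),.062))-o+.5)*k).round().astype(int); cv2.line(im,tuple(map(int,a[0])),tuple(map(int,a[1])),(0,0,255),1)
def panel(c,o,p,hx,hy,ys):
    a=cv2.resize(c["image"][o[1]:o[1]+58,o[0]:o[0]+80],None,fx=5,fy=5,interpolation=cv2.INTER_CUBIC); b=a.copy(); draw(c,b,5,np.array(o),p,hx,hy,ys); return np.hstack([a,b])
im=np.vstack([panel(t,(202,192),st,.056,.0885,(.055,0,-.055)),panel(s,(333,130),st,.056,.0885,(.055,0,-.055))])
cv2.imwrite("pics/st.png",im)
E
python3 m2.py
```

```text
rack via blanks [ 0.4899 -0.018   0.0954] [ 0.1 -0.2  0.7 -0.2 -0.2 -0.4  0.5 -0.8 -0.  -0.4  0.7 -0.4 -0.2  0.3
 -0.1 -1.6  0.7 -0.1  0.4 -1.  -0.4  0.  -0.4 -1. ]
```

View pics/st.png

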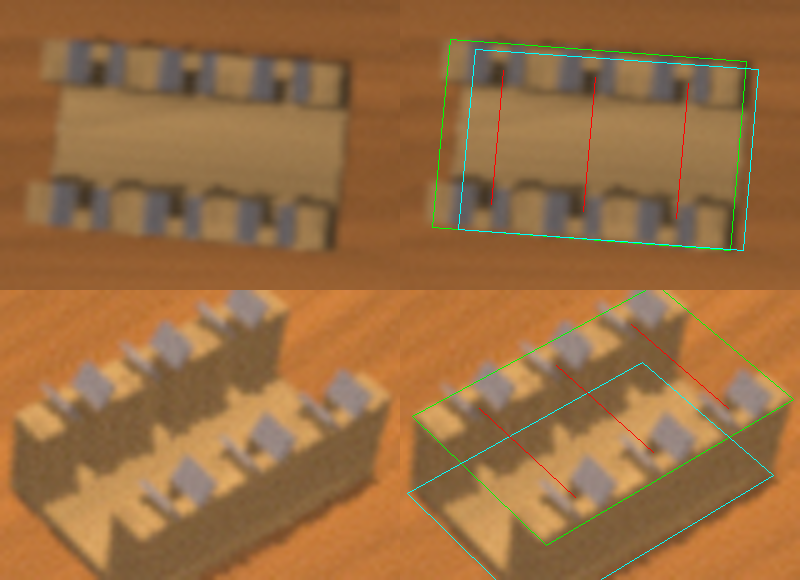

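The overlay shows the stand model matching in both views, with the slot centres within about 2 mm. Now for the planner helper and the first move.

```bash
cat > d.py <<'E'
# usage: d.py x y z yawdeg -> turn units, then shift units (tool axes after the turn)
import sys; from h import *
s=r.state(); x,y,z,w=map(float,sys.argv[1:5]); R=np.array(s["eef_rot"])
g=np.radians(w); Rt=np.array([[np.cos(g),np.sin(g),0],[np.sin(g),-np.cos(g),0],[0,0,-1]])
rv=cv2.Rodrigues(R.T@Rt)[0].ravel(); d=np.array([x,y,z])-s["eef_pos"]; Rm=R@cv2.Rodrigues(rv)[0]
print("t",round(s["time_s"],1),"pos",s["eef_pos"],"yaw",round(np.degrees(np.arctan2(R[1,0],R[0,0])),1),"tilt",R[:2,2],"op",round(s["opening"],4),"F",s["ft_force"].round(1),"ff",round(s["finger_force"],1))
print("turn units",np.degrees(rv)/8,"shift units",Rm.T@d/.03)
E
python3 d.py 0.482 0.0572 0.2 5.4
```

```text
t 0.3 pos [ 0.2556 -0.5149  0.2391] yaw 26.4 tilt [-0.0002  0.0004] op 0.0856 F [-0.4  0.4  0.4] ff 0.0
turn units [-0.0031  0.0006  2.625 ] shift units [  9.3068 -18.2765   1.304 ]
```

step_arm(deltas="0 0 0 0 0 0.875 -0.1;0 0 0 0 0 0.875 -0.1;0 0 0 0 0 0.875 -0.1;0.5 -0.9 0 0 0 0 -0.1;0.5 -0.9 0 0 0 0 -0.1;0.5 -0.9 0 0 0 0 -0.1;0.5 -0.9 0 0 0 0 -0.1;0.5 -0.9 0 0 0 0 -0.1;0.5 -0.9 0 0 0 0 -0.1;0.5 -0.9 0 0 0 0 -0.1;0.5 -0.9 0 0 0 0 -0.1;0.5 -0.9 0 0 0 0 -0.1;0.5 -0.9 0 0 0 0 -0.1;0.5 -0.9 0 0 0 0 -0.1;0.5 -0.9 0 0 0 0 -0.1;0.5 -0.9 0 0 0 0 -0.1;0.5 -0.9 0 0 0 0 -0.1;0.5 -0.9 0 0 0 0 -0.1;0.5 -0.9 0 0 0 0 -0.1;0.5 -0.9 0 0 0 0 -0.1")

```text
time_s: 2.3
eef_pos: [0.4667, -0.0328, 0.2394]
eef_rot: [[0.996, 0.094, 0.0], [0.094, -0.996, 0.0], [0.0, -0.0, -1.0]]
ft_force: [0.3, -0.4, 0.1]
opening: 0.0386
finger_force: 0.0
```

```bash
python3 d.py 0.482 0.0572 0.14 5.4
```

```text
t 2.3 pos [ 0.4667 -0.0328  0.2394] yaw 5.4 tilt [0.0001 0.0001] op 0.0386 F [ 0.3 -0.4  0.1] ff 0.0
turn units [-0.0004 -0.0005  0.0007] shift units [ 0.789  -2.9378  3.3118]
```

step_arm(deltas="0.2 -0.73 0 0 0 0 -0.1;0.2 -0.73 0 0 0 0 -0.1;0.2 -0.73 0 0 0 0 -0.1;0.19 -0.75 0 0 0 0 -0.1;0 0 0.8 0 0 0 -0.1;0 0 0.8 0 0 0 -0.1;0 0 0.8 0 0 0 -0.1;0 0 0.8 0 0 0 -0.1;0 0 0 0 0 0 -0.1;0 0 0 0 0 0 -0.1")

```text
time_s: 3.3
eef_pos: [0.4817, 0.0559, 0.1438]
eef_rot: [[0.996, 0.094, -0.0], [0.094, -0.996, 0.0], [-0.0, -0.0, -1.0]]
ft_force: [0.3, -0.3, 0.4]
opening: 0.0387
finger_force: 0.0
```

```bash
python3 d.py 0.482 0.0572 0.089 5.4; python3 - <<'E'
from h import *
t=cams.read_camera("top"); s=cams.read_camera("scene")
a=cv2.resize(t["image"][190:265,280:380],None,fx=4,fy=4,interpolation=cv2.INTER_CUBIC); b=cv2.resize(s["image"][130:250,215:345],None,fx=3,fy=3,interpolation=cv2.INTER_CUBIC)
cv2.imwrite("pics/g1.png",np.hstack([cv2.copyMakeBorder(a,0,60,0,0,0),b]))
E
```

```text
t 3.3 pos [0.4817 0.0559 0.1438] yaw 5.4 tilt [-0.0003  0.    ] op 0.0387 F [ 0.3 -0.3  0.4] ff 0.0
turn units [-0.0003  0.0022 -0.001 ] shift units [ 0.014  -0.0415  1.8272]
```

View pics/g1.png

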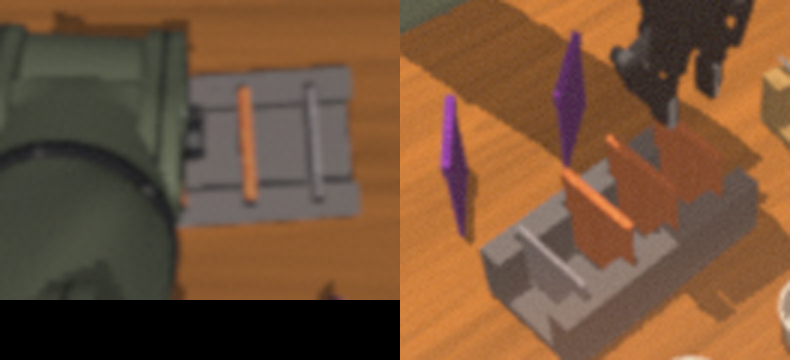

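The fingers at (670,115) and (712,90) straddle blank A, so I descend, close and lift.

step_arm(deltas="0 -0.04 0.6 0 0 0 -0.1;0 0 0.6 0 0 0 -0.1;0 0 0.63 0 0 0 -0.1;0 0 0 0 0 0 -0.1;0 0 0 0 0 0 -1;0 0 0 0 0 0 -1;0 0 0 0 0 0 -1;0 0 0 0 0 0 -1;0 0 0 0 0 0 -1;0 0 0 0 0 0 -1")

```text
time_s: 4.4
eef_pos: [0.4821, 0.0573, 0.0897]
eef_rot: [[0.996, 0.094, 0.002], [0.094, -0.996, 0.0], [0.002, -0.0, -1.0]]
ft_force: [-1.8, -0.0, 9.8]
opening: 0.0063
finger_force: 58.7
```

step_arm(deltas="0 0 -0.3 0 0 0 -1;0 0 -0.5 0 0 0 -1;0 0 -0.5 0 0 0 -1;0 0 -0.5 0 0 0 -1;0 0 -0.5 0 0 0 -1;0 0 -0.5 0 0 0 -1;0 0 -0.5 0 0 0 -1;0 0 -0.4 0 0 0 -1;0 0 0 0 0 0 -1")

```text
time_s: 5.3
eef_pos: [0.482, 0.0573, 0.2014]
eef_rot: [[0.996, 0.094, 0.003], [0.094, -0.996, 0.001], [0.003, -0.0, -1.0]]
ft_force: [-0.2, 0.9, -2.6]
opening: 0.0069
finger_force: 59.0
```

```bash
python3 d.py 0.5043 0.3159 0.195 -2.9
```

```text
t 5.3 pos [0.482  0.0573 0.2014] yaw 5.4 tilt [0.0027 0.0007] op 0.0069 F [-0.2  0.9 -2.6] ff 59.0
turn units [-0.0043 -0.0195  1.038 ] shift units [ 0.3078 -8.6466  0.2129]
```

step_arm(deltas="0 0 0 0 0 0.52 -1;0 0 0 0 0 0.52 -1;0.05 -0.4 0 0 0 0 -1;0.05 -0.7 0 0 0 0 -1;0.05 -0.8 0 0 0 0 -1;0.05 -0.8 0 0 0 0 -1;0.05 -0.8 0 0 0 0 -1;0.05 -0.8 0 0 0 0 -1;0 -0.8 0 0 0 0 -1;0 -0.8 0 0 0 0 -1;0 -0.8 0 0 0 0 -1;0 -0.8 0 0 0 0 -1;0 -0.6 0 0 0 0 -1;0 -0.55 0 0 0 0 -1;0 0 0 0 0 0 -1;0 0 0 0 0 0 -1")

```text
time_s: 6.9
eef_pos: [0.5033, 0.3162, 0.1991]
eef_rot: [[0.999, -0.049, -0.001], [-0.049, -0.999, -0.0], [-0.001, 0.0, -1.0]]
ft_force: [-0.0, -0.6, -1.9]
opening: 0.0068
finger_force: 59.0
```

```bash
python3 d.py 0.5043 0.3159 0.17 -2.9; cat > look.py <<'E'
import sys; from h import *
# look.py name  tx ty tw th  sx sy sw sh
n=sys.argv[1]; v=list(map(int,sys.argv[2:])); P=[]
for c,(x,y,w,h) in (("top",v[:4]),("scene",v[4:8])):
    im=cams.read_camera(c)["image"][y:y+h,x:x+w]; P.append(cv2.resize(im,(400,int(400*h/w)),interpolation=cv2.INTER_CUBIC))
H=max(p.shape[0] for p in P); cv2.imwrite(f"pics/{n}.png",np.hstack([cv2.copyMakeBorder(p,0,H-p.shape[0],0,0,0) for p in P]))
E
python3 look.py s1 195 180 90 80 320 80 110 110
```

```text
t 6.9 pos [0.5033 0.3162 0.1991] yaw -2.8 tilt [-0.0005 -0.0004] op 0.0068 F [-0.  -0.6 -1.9] ff 59.0
turn units [0.0027 0.0036 0.0115] shift units [0.0346 0.0095 0.9705]
```

View pics/s1.png

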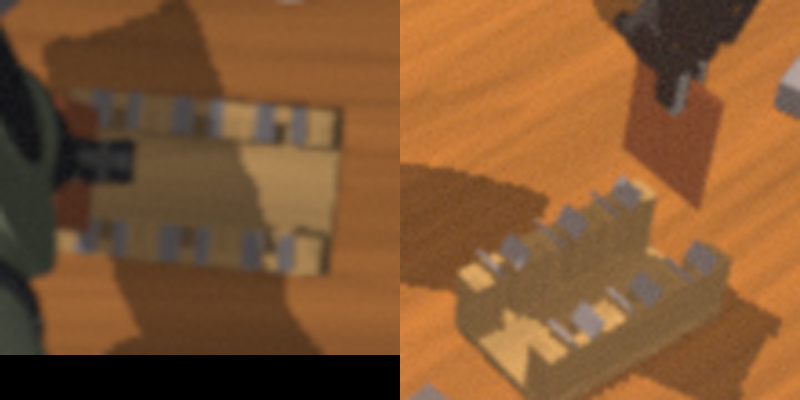

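```bash
python3 - <<'E'
from h import *
s=cams.read_camera("scene"); k=400/110
d=np.array([.9988,-.049,0]); c=np.array([.5033,.3162,0])
for z in (.122,.217):
  p=proj(s,[c-.04*d+[0,0,z],c+.04*d+[0,0,z]]); print(z,((p-[320,80])*k+[400,0]).round(0).tolist())
# per mm sensitivity
p0=proj(s,[.54,.314,.122]); print((proj(s,[.55,.314,.122])-p0)*k,(proj(s,[.54,.324,.122])-p0)*k)
E
```

```text
0.122 [[624.0, 144.0], [698.0, 206.0]]
0.217 [[642.0, 40.0], [722.0, 102.0]]
[[10.1196  7.6444]] [[ 9.6312 -6.0772]]
```

step_arm(deltas="0.03 0 0.5 0 0 0 -1;0 0 0.5 0 0 0 -1;0 0 0.3 0 0 0 -1;0 0 0.3 0 0 0 -1;0 0 0.3 0 0 0 -1;0 0 0.2 0 0 0 -1;0 0 0.2 0 0 0 -1;0 0 0 0 0 0 -1")

```text
time_s: 7.85
eef_pos: [0.5044, 0.3157, 0.1298]
eef_rot: [[0.999, -0.051, -0.001], [-0.051, -0.999, -0.0], [-0.001, 0.0, -1.0]]
ft_force: [-1.1, -0.1, -2.6]
opening: 0.0068
finger_force: 59.0
```

Bottom is at about 53 mm and inside the slot, with no contact force. I continue down.

step_arm(deltas="0 0 0.2 0 0 0 -1;0 0 0.2 0 0 0 -1;0 0 0.2 0 0 0 -1;0 0 0.2 0 0 0 -1;0 0 0.2 0 0 0 -1;0 0 0.2 0 0 0 -1;0 0 0 0 0 0 -1;0 0 0 0 0 0 -1")

```text
time_s: 8.65
eef_pos: [0.5047, 0.3158, 0.0944]
eef_rot: [[0.999, -0.051, -0.0], [-0.051, -0.999, 0.0], [-0.0, -0.0, -1.0]]
ft_force: [-1.1, 0.9, -2.2]
opening: 0.0068
finger_force: 59.0
```

step_arm(deltas="0 0 0.06 0 0 0 -1;0 0 0.06 0 0 0 -1;0 0 0.04 0 0 0 -1;0 0 0 0 0 0 -1;0 0 0 0 0 0 -0.4;0 0 0 0 0 0 -0.4;0 0 0 0 0 0 -0.2;0 0 0 0 0 0 -0.2")

```text
time_s: 9.45
eef_pos: [0.5046, 0.3159, 0.0896]
eef_rot: [[0.999, -0.051, -0.0], [-0.051, -0.999, 0.0], [-0.0, -0.0, -1.0]]
ft_force: [0.3, 0.4, 0.6]
opening: 0.0341
finger_force: 0.0
```

step_arm(deltas="0 0 -0.6 0 0 0 -0.2;0 0 -0.7 0 0 0 -0.2;0 0 -0.7 0 0 0 -0.2;0 0 0 0 0 -0.52 -0.2;0 0 0 0 0 -0.52 -0.2;0 0 0 0 0 0 -0.2")

```text
time_s: 10.05
eef_pos: [0.5047, 0.3158, 0.1498]
eef_rot: [[0.995, 0.095, 0.0], [0.095, -0.995, 0.0], [0.0, -0.0, -1.0]]
ft_force: [-0.5, -0.3, -1.0]
opening: 0.0342
finger_force: 0.0
```

```bash
python3 d.py 0.4866 0.0074 0.14 5.4
```

```text
t 10.1 pos [0.5047 0.3158 0.1498] yaw 5.5 tilt [0.0001 0.0004] op 0.0342 F [-0.5 -0.3 -1. ] ff 0.0
turn units [-0.0028 -0.001   0.009 ] shift units [-1.5679 10.1787  0.326 ]
```

step_arm(deltas="-0.12 0.8 0 0 0 0 -0.2;-0.12 0.8 0 0 0 0 -0.2;-0.12 0.8 0 0 0 0 -0.2;-0.12 0.8 0 0 0 0 -0.2;-0.12 0.8 0 0 0 0 -0.2;-0.12 0.8 0 0 0 0 -0.2;-0.12 0.8 0 0 0 0 -0.2;-0.12 0.8 0 0 0 0 -0.2;-0.12 0.8 0 0 0 0 -0.2;-0.12 0.8 0 0 0 0 -0.2;-0.12 0.8 0 0 0 0 -0.2;-0.12 0.8 0 0 0 0 -0.2;-0.13 0.58 0.3 0 0 0 -0.2;0 0 0 0 0 0 -0.2;0 0 0 0 0 0 -0.2")

```text
time_s: 11.55
eef_pos: [0.4865, 0.0075, 0.1405]
eef_rot: [[0.996, 0.092, -0.0], [0.092, -0.996, 0.0], [-0.0, -0.0, -1.0]]
ft_force: [0.4, -0.0, 0.3]
opening: 0.0341
finger_force: 0.0
```

```bash
python3 d.py 0.4866 0.0074 0.089 5.4;python3 look.py b1 195 180 90 80 215 130 130 120
```

```text
t 11.6 pos [0.4865 0.0075 0.1405] yaw 5.3 tilt [-0.0004  0.0003] op 0.0341 F [ 0.4 -0.   0.3] ff 0.0
turn units [-0.0021  0.0025 -0.0154] shift units [0.0038 0.0032 1.7179]
```

View pics/b1.png

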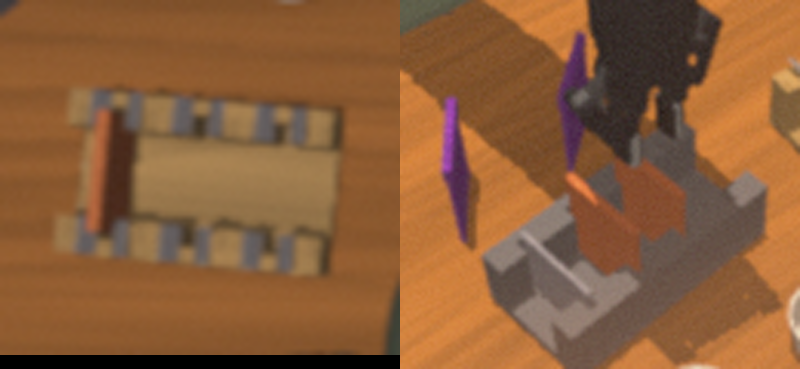

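Blank A stands in the stand's left slot, its top edge running from (103,110) to (97,230). The jaws are over blank B. I grip and lift it.

step_arm(deltas="0 0 0.6 0 0 0 -0.2;0 0 0.6 0 0 0 -0.2;0 0 0.5 0 0 0 -0.2;0 0 0 0 0 0 -0.2;0 0 0 0 0 0 -1;0 0 0 0 0 0 -1;0 0 0 0 0 0 -1;0 0 0 0 0 0 -1;0 0 0 0 0 0 -1;0 0 -0.3 0 0 0 -1;0 0 -0.5 0 0 0 -1;0 0 -0.5 0 0 0 -1;0 0 -0.5 0 0 0 -1;0 0 -0.5 0 0 0 -1;0 0 -0.5 0 0 0 -1;0 0 -0.5 0 0 0 -1;0 0 -0.3 0 0 0 -1;0 0 0 0 0 0 -1")

```text
time_s: 13.45
eef_pos: [0.4868, 0.0075, 0.1988]
eef_rot: [[0.996, 0.094, 0.002], [0.094, -0.996, 0.0], [0.002, -0.0, -1.0]]
ft_force: [-0.2, -0.1, -2.9]
opening: 0.0066
finger_force: 58.9
```

```bash
python3 d.py 0.5015 0.261 0.197 -2.9
```

```text
t 13.4 pos [0.4868 0.0075 0.1988] yaw 5.4 tilt [0.0018 0.0003] op 0.0066 F [-0.2 -0.1 -2.9] ff 58.9
turn units [-0.0017 -0.0131  1.0384] shift units [ 0.0619 -8.4653  0.0599]
```

step_arm(deltas="0 0 0 0 0 0.52 -1;0 0 0 0 0 0.52 -1;0.02 -0.4 0 0 0 0 -1;0.02 -0.7 0 0 0 0 -1;0.02 -0.8 0 0 0 0 -1;0 -0.8 0 0 0 0 -1;0 -0.8 0 0 0 0 -1;0 -0.8 0 0 0 0 -1;0 -0.8 0 0 0 0 -1;0 -0.8 0 0 0 0 -1;0 -0.8 0 0 0 0 -1;0 -0.8 0 0 0 0 -1;0 -0.6 0 0 0 0 -1;0 -0.37 0 0 0 0 -1;0 0 0 0 0 0 -1;0 0 0 0 0 0 -1")

```text
time_s: 15.05
eef_pos: [0.5011, 0.2604, 0.1974]
eef_rot: [[0.999, -0.051, -0.0], [-0.051, -0.999, -0.001], [-0.0, 0.001, -1.0]]
ft_force: [1.2, -0.5, -2.8]
opening: 0.0071
finger_force: 58.8
```

```bash
python3 d.py 0.5015 0.261 0.0896 -2.9
```

```text
t 15.1 pos [0.5011 0.2604 0.1974] yaw -2.9 tilt [-0.0003 -0.0007] op 0.0071 F [ 1.2 -0.5 -2.8] ff 58.8
turn units [ 0.0048  0.0021 -0.0011] shift units [ 0.0116 -0.0219  3.5944]
```

step_arm(deltas="0.01 -0.02 0.5 0 0 0 -1;0 0 0.5 0 0 0 -1;0 0 0.3 0 0 0 -1;0 0 0.3 0 0 0 -1;0 0 0.3 0 0 0 -1;0 0 0.2 0 0 0 -1;0 0 0.2 0 0 0 -1;0 0 0.2 0 0 0 -1;0 0 0.2 0 0 0 -1;0 0 0.2 0 0 0 -1;0 0 0.2 0 0 0 -1;0 0 0.2 0 0 0 -1;0 0 0 0 0 0 -1")

```text
time_s: 16.35
eef_pos: [0.5012, 0.2615, 0.0978]
eef_rot: [[0.999, -0.051, -0.001], [-0.051, -0.999, -0.0], [-0.001, 0.0, -1.0]]
ft_force: [-0.9, -0.3, -3.2]
opening: 0.007
finger_force: 58.8
```

step_arm(deltas="0 0 0.1 0 0 0 -1;0 0 0.1 0 0 0 -1;0 0 0.07 0 0 0 -1;0 0 0 0 0 0 -1;0 0 0 0 0 0 -0.4;0 0 0 0 0 0 -0.4;0 0 0 0 0 0 -0.2;0 0 0 0 0 0 -0.2;0 0 -0.6 0 0 0 -0.2;0 0 -0.7 0 0 0 -0.2;0 0 -0.7 0 0 0 -0.2;0 0 0 0 0 -0.52 -0.2;0 0 0 0 0 -0.52 -0.2;0 0 0 0 0 0 -0.2")

```text
time_s: 17.75
eef_pos: [0.5016, 0.2616, 0.1507]
eef_rot: [[0.995, 0.095, 0.0], [0.095, -0.995, 0.0], [0.0, -0.0, -1.0]]
ft_force: [0.2, 0.5, 0.3]
opening: 0.0341
finger_force: 0.0
```

```bash
python3 d.py 0.4914 -0.0424 0.14 5.4
```

```text
t 17.8 pos [0.5016 0.2616 0.1507] yaw 5.5 tilt [0.0001 0.0003] op 0.0341 F [0.2 0.5 0.3] ff 0.0
turn units [-0.0024 -0.0007  0.0095] shift units [-1.2914 10.0568  0.3555]
```

step_arm(deltas="-0.1 0.8 0 0 0 0 -0.2;-0.1 0.8 0 0 0 0 -0.2;-0.1 0.8 0 0 0 0 -0.2;-0.1 0.8 0 0 0 0 -0.2;-0.1 0.8 0 0 0 0 -0.2;-0.1 0.8 0 0 0 0 -0.2;-0.1 0.8 0 0 0 0 -0.2;-0.1 0.8 0 0 0 0 -0.2;-0.1 0.8 0 0 0 0 -0.2;-0.1 0.8 0 0 0 0 -0.2;-0.1 0.8 0 0 0 0 -0.2;-0.1 0.8 0 0 0 0 -0.2;-0.09 0.46 0.3 0 0 0 -0.2;0 0 0 0 0 0 -0.2;0 0 0 0 0 0 -0.2")

```text
time_s: 19.25
eef_pos: [0.4914, -0.0421, 0.1415]
eef_rot: [[0.996, 0.093, -0.0], [0.093, -0.996, 0.0], [-0.0, -0.0, -1.0]]
ft_force: [0.8, 0.1, -0.3]
opening: 0.0341
finger_force: 0.0
```

```bash
python3 d.py 0.4914 -0.0424 0.0895 5.4
```

```text
t 19.2 pos [ 0.4914 -0.0421  0.1415] yaw 5.3 tilt [-0.0004  0.0004] op 0.0341 F [ 0.8  0.1 -0.3] ff 0.0
turn units [-0.0029  0.0026 -0.0109] shift units [-0.0012  0.0112  1.7329]
```

step_arm(deltas="0 0 0.6 0 0 0 -0.2;0 0 0.6 0 0 0 -0.2;0 0 0.52 0 0 0 -0.2;0 0 0 0 0 0 -0.2;0 0 0 0 0 0 -1;0 0 0 0 0 0 -1;0 0 0 0 0 0 -1;0 0 0 0 0 0 -1;0 0 0 0 0 0 -1;0 0 -0.3 0 0 0 -1;0 0 -0.5 0 0 0 -1;0 0 -0.5 0 0 0 -1;0 0 -0.5 0 0 0 -1;0 0 -0.5 0 0 0 -1;0 0 -0.5 0 0 0 -1;0 0 -0.5 0 0 0 -1;0 0 -0.3 0 0 0 -1;0 0 0 0 0 0 -1")

```text
time_s: 21.05
eef_pos: [0.4917, -0.0424, 0.1991]
eef_rot: [[0.996, 0.094, 0.002], [0.094, -0.996, 0.0], [0.002, 0.0, -1.0]]
ft_force: [-0.4, -0.2, -3.8]
opening: 0.0067
finger_force: 59.0
```

```bash
python3 d.py 0.4987 0.2065 0.197 -2.9
```

```text
t 21.1 pos [ 0.4917 -0.0424  0.1991] yaw 5.4 tilt [0.0018 0.0001] op 0.0067 F [-0.4 -0.2 -3.8] ff 59.0
turn units [-0.0002 -0.013   1.0377] shift units [-0.1878 -8.2983  0.0704]
```

step_arm(deltas="0 0 0 0 0 0.52 -1;0 0 0 0 0 0.52 -1;-0.05 -0.4 0 0 0 0 -1;-0.05 -0.7 0 0 0 0 -1;-0.05 -0.8 0 0 0 0 -1;-0.02 -0.8 0 0 0 0 -1;0 -0.8 0 0 0 0 -1;0 -0.8 0 0 0 0 -1;0 -0.8 0 0 0 0 -1;0 -0.8 0 0 0 0 -1;0 -0.8 0 0 0 0 -1;0 -0.8 0 0 0 0 -1;0 -0.5 0 0 0 0 -1;0 -0.32 0 0 0 0 -1;0 0 0 0 0 0 -1;0 0 0 0 0 0 -1")

```text
time_s: 22.65
eef_pos: [0.499, 0.2062, 0.1979]
eef_rot: [[0.999, -0.051, -0.0], [-0.051, -0.999, -0.001], [-0.0, 0.001, -1.0]]
ft_force: [0.3, -0.3, -2.4]
opening: 0.0068
finger_force: 58.9
```

```bash
python3 d.py 0.4987 0.2065 0.0896 -2.9
```

```text
t 22.6 pos [0.499  0.2062 0.1979] yaw -2.9 tilt [-0.0002 -0.0005] op 0.0068 F [ 0.3 -0.3 -2.4] ff 58.9
turn units [ 0.0039  0.0011 -0.006 ] shift units [-0.0121 -0.01    3.6085]
```

step_arm(deltas="0 0 0.5 0 0 0 -1;0 0 0.5 0 0 0 -1;0 0 0.3 0 0 0 -1;0 0 0.3 0 0 0 -1;0 0 0.3 0 0 0 -1;0 0 0.2 0 0 0 -1;0 0 0.2 0 0 0 -1;0 0 0.2 0 0 0 -1;0 0 0.2 0 0 0 -1;0 0 0.2 0 0 0 -1;0 0 0.2 0 0 0 -1;0 0 0.2 0 0 0 -1;0 0 0 0 0 0 -1")

```text
time_s: 23.95
eef_pos: [0.4988, 0.207, 0.0982]
eef_rot: [[0.999, -0.051, -0.001], [-0.051, -0.999, -0.0], [-0.001, 0.0, -1.0]]
ft_force: [-0.4, -0.4, -2.5]
opening: 0.0072
finger_force: 58.8
```

step_arm(deltas="0 0 0.1 0 0 0 -1;0 0 0.1 0 0 0 -1;0 0 0.08 0 0 0 -1;0 0 0 0 0 0 -1;0 0 0 0 0 0 -0.4;0 0 0 0 0 0 -0.4;0 0 0 0 0 0 -0.2;0 0 0 0 0 0 -0.2;0 0 -0.6 0 0 0 -0.2;0 0 -0.8 0 0 0 -0.2;0 0 -0.8 0 0 0 -0.2;0 0 -0.5 0 0 0 -0.2;0 0.8 0 0 0 0 -0.2;0 0.8 0 0 0 0 -0.2;0 0.8 0 0 0 0 -0.2;0 0.8 0 0 0 0 -0.2;0 0.8 0 0 0 0 -0.2;0 0.8 0 0 0 0 -0.2;0 0.8 0 0 0 0 -0.2;0 0 0 0 0 0 -0.2")

```text
time_s: 25.95
eef_pos: [0.4904, 0.0362, 0.1717]
eef_rot: [[0.998, -0.055, 0.0], [-0.055, -0.998, -0.001], [0.0, 0.001, -1.0]]
ft_force: [-0.2, 0.4, -0.5]
opening: 0.0342
finger_force: 0.0
```

```bash
python3 look.py c1 195 110 250 200 120 60 330 270; cat > cups.py <<'E'
from h import *
for n in ("top","scene"):
    c=cams.read_camera(n)
    for b,st,ce in blobs(white(c["image"]),100):
        k=cv2.findContours(b.astype(np.uint8),cv2.RETR_EXTERNAL,cv2.CHAIN_APPROX_NONE)[0][0]
        if len(k)<8: continue
        e=cv2.fitEllipse(k); w=ray(c,e[0],.038)[0]
        if .58<w[0]<.75 and abs(w[1])<.3: print(n,"px",np.array(e[0]),"ax",np.array(e[1]),st[4],w[:2])
E
python3 cups.py; python3 d.py .66 0 .2 0
```

```text
top px [255.223  160.6255] ax [21.1362 21.7536] 339 [0.6855 0.2228]
top px [396.8091 171.4694] ax [20.233  21.2961] 344 [ 0.6615 -0.2071]
top px [308.1165 174.231 ] ax [20.3577 20.5889] 341 [0.6473 0.0607]
top px [351.0064 175.7668] ax [20.8799 21.4828] 353 [ 0.6454 -0.0691]
scene px [411.3796 210.0786] ax [24.6048 25.113 ] 506 [0.6902 0.2151]
scene px [354.8817 233.4845] ax [24.7324 26.2596] 476 [0.6523 0.057 ]
scene px [312.1317 263.2315] ax [25.3185 27.8794] 513 [ 0.6504 -0.0741]
scene px [268.0451 305.8838] ax [24.1711 32.1229] 579 [ 0.6713 -0.2123]
t 26.1 pos [0.4905 0.0402 0.1715] yaw -2.9 tilt [0.     0.0005] op 0.0342 F [-0.2  0.8  0.3] ff 0.0
turn units [-0.0034  0.0001 -0.3578] shift units [ 5.6486  1.3389 -0.9507]
```

View pics/c1.png

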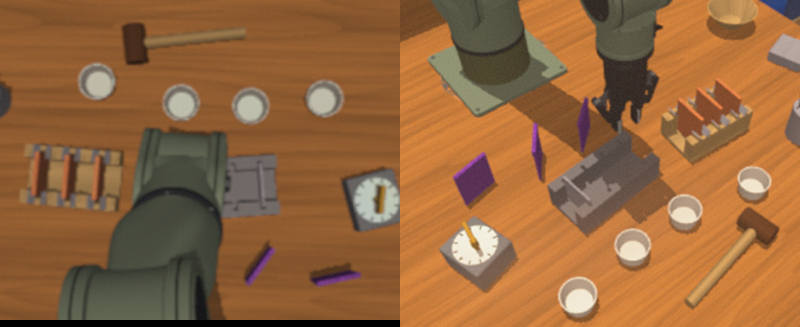

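All three blanks stand in the drying stand, at (37,175), (68,175) and (98,175) in the left panel, and only the template is left in the rack. The leftmost cup has been knocked to world (0.686, 0.223). I'll use the cup at (0.647, 0.061) as the stack base and fetch the middle one first.

```bash
python3 d.py .6454 -.0691 .12 0
```

```text
t 26.1 pos [0.4905 0.0402 0.1715] yaw -2.9 tilt [0.     0.0005] op 0.0342 F [-0.2  0.8  0.3] ff 0.0
turn units [-0.0034  0.0001 -0.3578] shift units [5.1619 3.6422 1.716 ]
```

step_arm(deltas="0 0 0 0 0 -0.36 1;0.7 0.5 0 0 0 0 1;0.7 0.5 0 0 0 0 1;0.7 0.5 0 0 0 0 1;0.7 0.5 0 0 0 0 1;0.7 0.5 0 0 0 0 1;0.7 0.5 0 0 0 0 1;0.7 0.5 0 0 0 0 1;0.26 0.14 0.4 0 0 0 1;0 0 0.6 0 0 0 1;0 0 0.6 0 0 0 1;0 0 0 0 0 0 1;0 0 0 0 0 0 1")

```text
time_s: 27.45
eef_pos: [0.6451, -0.0691, 0.1236]
eef_rot: [[1.0, 0.0, -0.0], [0.0, -1.0, 0.0], [-0.0, -0.0, -1.0]]
ft_force: [-0.0, -0.0, 0.7]
opening: 0.0857
finger_force: 0.0
```

```bash
python3 d.py .6454 -.0691 .031 0;  python3 look.py c2 300 110 120 100 240 200 160 130; cat > pt.py <<'E'
import sys; from h import *
s=cams.read_camera("scene"); print(proj(s,np.array(list(map(float,sys.argv[1:]))).reshape(-1,3)))
E
python3 pt.py .6454 -.0266 .112 .6454 -.1116 .112
```

```text
t 27.4 pos [ 0.6451 -0.0691  0.1236] yaw 0.0 tilt [-0.0004  0.0004] op 0.0857 F [-0.  -0.   0.7] ff 0.0
turn units [-0.0025  0.0031  0.0013] shift units [ 0.0095 -0.0014  3.0861]
[[327.4715 233.1922]
 [296.9182 254.3647]]
```

View pics/c2.png

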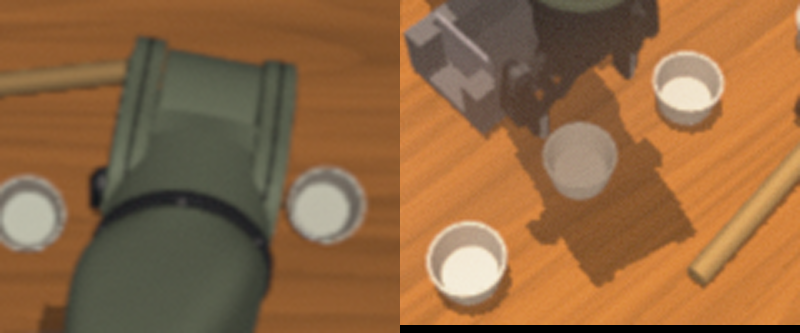

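The open tips, at about (298,254) and (332,230) px, sit 8 mm ahead of the TCP, so TCP z = 0.037 puts them about 12 mm below the rim.

step_arm(deltas="0 0 0.7 0 0 0 1;0 0 0.7 0 0 0 1;0 0 0.7 0 0 0 1;0 0 0.5 0 0 0 1;0 0 0.29 0 0 0 1;0 0 0 0 0 0 1;0 0 0 0 0 0 -1;0 0 0 0 0 0 -1;0 0 0 0 0 0 -1;0 0 0 0 0 0 -1;0 0 0 0 0 0 -1")

```text
time_s: 28.7
eef_pos: [0.6453, -0.0698, 0.0371]
eef_rot: [[1.0, -0.001, 0.0], [-0.001, -1.0, 0.0], [0.0, -0.0, -1.0]]
ft_force: [-0.9, 1.0, 0.5]
opening: 0.0124
finger_force: 0.6
```

```bash
python3 cups.py; python3 look.py c3 300 110 120 100 240 200 160 130
```

```text
top px [255.1989 160.6108] ax [21.1623 21.6712] 335 [0.6856 0.2229]
top px [397.2443 171.0968] ax [21.1835 21.9675] 342 [ 0.6627 -0.2084]
top px [308.1215 174.2164] ax [20.5356 20.6073] 340 [0.6473 0.0607]
scene px [411.4269 210.056 ] ax [24.7772 25.1364] 517 [0.6902 0.2152]
scene px [354.6818 233.9593] ax [25.8589 26.7924] 570 [0.653  0.0557]
scene px [300.7536 272.2977] ax [22.6832 28.2072] 441 [ 0.6523 -0.1086]
scene px [267.1153 304.7811] ax [28.5117 30.0588] 629 [ 0.668  -0.2124]
```

View pics/c3.png

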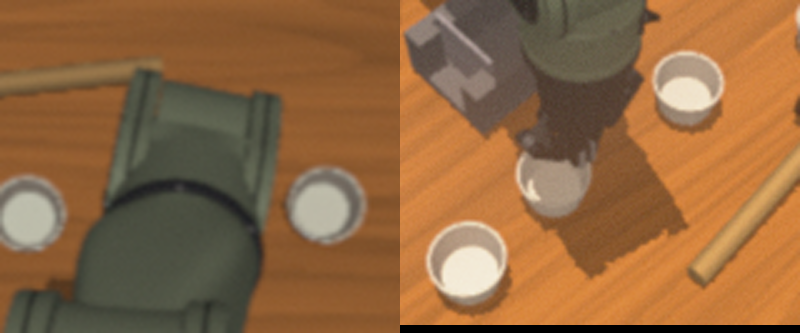

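The cup slid about 35 mm to -y and the fingers straddle its wall, so the tips were too high and rode over the rim. I open slightly, retreat upward and re-measure.

step_arm(deltas="0 0 0 0 0 0 -0.3;0 0 0 0 0 0 -0.3;0 0 -0.3 0 0 0 -0.3;0 0 -0.6 0 0 0 -0.3;0 0 -0.8 0 0 0 -0.3;0 0 -0.8 0 0 0 1;-0.8 0 -0.5 0 0 0 1;-0.8 0 0 0 0 0 1;-0.8 0 0 0 0 0 1;-0.8 0 0 0 0 0 1;-0.8 0 0 0 0 0 1;-0.5 0 0 0 0 0 1;0 0 0 0 0 0 1")

```text
time_s: 30.2
eef_pos: [0.5091, -0.0701, 0.1276]
eef_rot: [[1.0, -0.001, -0.0], [-0.001, -1.0, 0.0], [-0.0, -0.0, -1.0]]
ft_force: [0.2, -1.2, 0.7]
opening: 0.0853
finger_force: 0.0
```

```bash
python3 cups.py;  python3 look.py c4 300 110 120 100 200 150 160 130
```

```text
top px [255.2121 160.5888] ax [21.0888 21.6967] 337 [0.6857 0.2229]
top px [397.229  171.1178] ax [21.1841 21.913 ] 343 [ 0.6626 -0.2083]
top px [308.1064 174.2358] ax [20.4668 20.6336] 337 [0.6473 0.0608]
top px [360.8595 176.2985] ax [21.3636 21.6144] 357 [ 0.6445 -0.0989]
scene px [411.3885 210.1426] ax [24.7257 25.0695] 504 [0.6903 0.215 ]
scene px [355.3286 233.5449] ax [24.6018 25.1616] 452 [0.6531 0.0577]
scene px [301.6447 270.0057] ax [26.8927 28.7806] 600 [ 0.649  -0.1035]
scene px [267.1179 305.0735] ax [27.7412 31.003 ] 620 [ 0.6686 -0.2128]
```

View pics/c4.png

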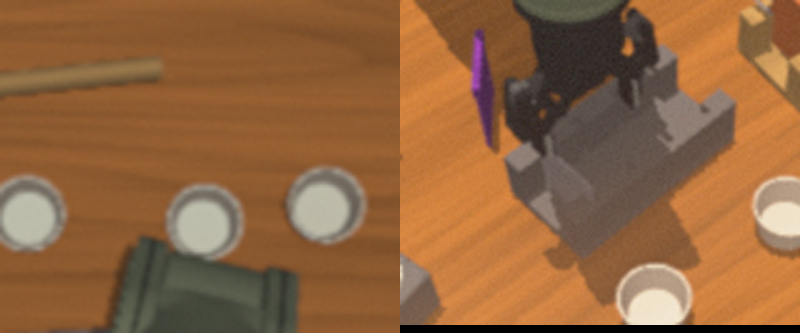

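```bash
python3 - <<'E'
from h import *
s=cams.read_camera("scene")
for z in (.1196,.1326):
  print(z,((proj(s,[[.509,-.0701+e,z] for e in (.0425,-.0425,.057,-.057)])-[200,150])*2.5+[400,0]).round(0).tolist())
E
```

```text
0.1196 [[624.0, 109.0], [549.0, 155.0], [636.0, 101.0], [535.0, 163.0]]
0.1326 [[623.0, 100.0], [547.0, 147.0], [636.0, 92.0], [534.0, 155.0]]
```

step_arm(deltas="0.75 0.16 0 0 0 0 1;0.75 0.16 0 0 0 0 1;0.75 0.16 0 0 0 0 1;0.75 0.16 0 0 0 0 1;0.75 0.16 0 0 0 0 1;0.76 0.16 0 0 0 0 1;0 0 0.7 0 0 0 1;0 0 0.7 0 0 0 1;0 0 0.7 0 0 0 1;0 0 0.7 0 0 0 1;0 0 0.4 0 0 0 1;0 0 0.28 0 0 0 1;0 0 0 0 0 0 1;0 0 0 0 0 0 0.6;0 0 0 0 0 0 0.6;0 0 0 0 0 0 0.6")

```text
time_s: 32.05
eef_pos: [0.646, -0.099, 0.0234]
eef_rot: [[1.0, -0.001, 0.001], [-0.001, -1.0, -0.0], [0.001, 0.0, -1.0]]
ft_force: [-2.0, -1.0, 7.3]
opening: 0.0684
finger_force: 6.4
```

```bash
python3 d.py .6445 -.0989 .023 0; python3 cups.py
```

```text
t 32.0 pos [ 0.646  -0.099   0.0234] yaw -0.0 tilt [ 0.0014 -0.0003] op 0.0684 F [-2.  -1.   7.3] ff 6.4
turn units [ 0.0024 -0.0101 -0.0053] shift units [-0.0496 -0.0048  0.0127]
top px [255.223  160.6255] ax [21.1362 21.7536] 339 [0.6855 0.2228]
top px [398.9627 171.7943] ax [16.4098 21.2071] 258 [ 0.6607 -0.2136]
top px [308.1426 174.2161] ax [20.4682 20.6258] 339 [0.6473 0.0607]
scene px [411.2969 210.0896] ax [24.9139 25.1244] 510 [0.6901 0.2149]
scene px [354.6472 233.8969] ax [25.5636 26.5932] 540 [0.6528 0.0557]
scene px [305.2558 272.4551] ax [17.0069 29.5896] 406 [ 0.659 -0.101]
scene px [267.276  304.5712] ax [27.9165 31.0531] 649 [ 0.6679 -0.2119]
```

step_arm(deltas="0 0 0 0 0 0 0.5;0 0 0 0 0 0 0.4;0 0 0 0 0 0 0.2;0 0 0 0 0 0 0.2")

```text
time_s: 32.55
eef_pos: [0.6461, -0.0991, 0.0244]
eef_rot: [[1.0, -0.001, 0.002], [-0.001, -1.0, -0.0], [0.002, 0.0, -1.0]]
ft_force: [-7.2, 0.2, 23.6]
opening: 0.0657
finger_force: 60.0
```

step_arm(deltas="0 0 -0.2 0 0 0 0.2;0 0 -0.3 0 0 0 0.2;0 0 -0.4 0 0 0 0.2;0 0 -0.5 0 0 0 0.2;0 0 -0.5 0 0 0 0.2;0 0 -0.5 0 0 0 0.2;0 0 0 0 0 0 0.2")

```text
time_s: 33.25
eef_pos: [0.6465, -0.099, 0.097]
eef_rot: [[1.0, -0.001, 0.003], [-0.001, -1.0, -0.0], [0.003, 0.0, -1.0]]
ft_force: [0.7, -0.4, -2.0]
opening: 0.0653
finger_force: 66.6
```

```bash
python3 d.py .6473 .0607 .1 0; python3 cups.py|grep scene
```

```text
t 33.2 pos [ 0.6465 -0.099   0.097 ] yaw -0.0 tilt [ 0.0033 -0.0004] op 0.0653 F [ 0.7 -0.4 -2. ] ff 66.6
turn units [ 0.0028 -0.0237 -0.0049] shift units [ 0.027  -5.3234 -0.1003]
scene px [411.3917 210.0397] ax [24.7379 25.0553] 508 [0.6901 0.2152]
scene px [354.8503 233.6512] ax [25.2713 26.2968] 529 [0.6526 0.0566]
scene px [304.6029 256.1193] ax [18.8292 30.0729] 446 [ 0.6249 -0.0759]
scene px [267.1087 304.7996] ax [28.5536 30.0344] 645 [ 0.6681 -0.2125]
```

step_arm(deltas="0.05 -0.4 0 0 0 0 0.2;0 -0.7 0 0 0 0 0.2;0 -0.8 0 0 0 0 0.2;0 -0.8 0 0 0 0 0.2;0 -0.8 0 0 0 0 0.2;0 -0.8 0 0 0 0 0.2;0 -0.6 0 0 0 0 0.2;0 -0.42 0 0 0 0 0.2;0 0 0 0 0 0 0.2;0 0 0 0 0 0 0.2")

```text
time_s: 34.35
eef_pos: [0.6471, 0.06, 0.0943]
eef_rot: [[1.0, -0.001, -0.0], [-0.001, -1.0, -0.001], [-0.0, 0.001, -1.0]]
ft_force: [-0.7, -1.3, -1.7]
opening: 0.0654
finger_force: 66.7
```

```bash
python3 d.py .648 .0607 .053 0
```

```text
t 34.4 pos [0.6471 0.06   0.0943] yaw -0.1 tilt [-0.0002 -0.0007] op 0.0654 F [-0.7 -1.3 -1.7] ff 66.7
turn units [ 0.0049  0.0017 -0.0086] shift units [ 0.031  -0.0242  1.3754]
```

step_arm(deltas="0.03 -0.02 0.3 0 0 0 0.2;0 0 0.3 0 0 0 0.2;0 0 0.3 0 0 0 0.2;0 0 0.2 0 0 0 0.2;0 0 0.2 0 0 0 0.2;0 0 0.1 0 0 0 0.2;0 0 0 0 0 0 0.2")

```text
time_s: 35.05
eef_pos: [0.648, 0.0613, 0.0521]
eef_rot: [[1.0, -0.001, -0.0], [-0.001, -1.0, -0.0], [-0.0, 0.0, -1.0]]
ft_force: [1.3, -0.3, -2.7]
opening: 0.0656
finger_force: 66.7
```

step_arm(deltas="0 0 0.05 0 0 0 0.2;0 0 0 0 0 0 0.2;0 0 0 0 0 0 1;0 0 0 0 0 0 1;0 0 0 0 0 0 1;0 0 0 0 0 0 1;0 0 -0.5 0 0 0 1;0 0 -0.8 0 0 0 1;0 0 -0.8 0 0 0 1;0 0 -0.6 0 0 0 1;-0.8 0 0 0 0 0 1;-0.8 0 0 0 0 0 1;-0.8 0 0 0 0 0 1;-0.8 0 0 0 0 0 1;-0.8 0 0 0 0 0 1;0 0 0 0 0 0 1")

```text
time_s: 36.65
eef_pos: [0.5261, 0.0616, 0.1332]
eef_rot: [[1.0, -0.0, -0.001], [-0.0, -1.0, 0.0], [-0.001, -0.0, -1.0]]
ft_force: [-0.1, -0.6, -0.1]
opening: 0.0856
finger_force: 0.0
```

```bash
python3 d.py .6625 -.2083 .12 0;python3 cups.py; python3 pt.py .6473 .0607 .038 .6473 .0607 .0585; python3 - <<'E'
from h import *
im=cams.read_camera("scene")["image"]; m=white(im)
# vertical extent of base/stack and of a single cup
for u0,u1,v0,v1 in ((335,375,205,260),(392,430,190,232),(250,286,285,330)):
    y,x=np.nonzero(m[v0:v1,u0:u1]); print("rows",y.min()+v0,y.max()+v0,"cols",x.min()+u0,x.max()+u0)
E
```

```text
t 36.6 pos [0.5261 0.0616 0.1332] yaw -0.0 tilt [-0.0006  0.0005] op 0.0856 F [-0.1 -0.6 -0.1] ff 0.0
turn units [-0.0035  0.0046 -0.0034] shift units [4.5471 8.9972 0.4413]
top px [255.223  160.6255] ax [21.1362 21.7536] 342 [0.6855 0.2228]
top px [397.2125 171.1006] ax [21.1666 22.0472] 350 [ 0.6627 -0.2083]
top px [307.4455 170.6036] ax [16.6373 22.2378] 281 [0.6583 0.0631]
scene px [411.4084 210.1587] ax [24.7144 25.3145] 515 [0.6904 0.215 ]
scene px [355.4576 231.1957] ax [24.9867 31.0763] 550 [0.6483 0.0625]
scene px [267.4433 304.9387] ax [27.3762 30.0225] 585 [ 0.6688 -0.2121]
[[354.6228 231.326 ]
 [355.3107 226.5948]]
rows 216 248 cols 342 369
rows 198 223 cols 399 425
rows 289 320 cols 251 281
```

The stack's silhouette grew by about 5 px (20 mm), so the cups nested. On to the right-hand cup.

step_arm(deltas="0.35 0.7 0 0 0 0 1;0.35 0.7 0 0 0 0 1;0.35 0.7 0 0 0 0 1;0.35 0.7 0 0 0 0 1;0.35 0.7 0 0 0 0 1;0.35 0.7 0 0 0 0 1;0.35 0.7 0 0 0 0 1;0.35 0.7 0 0 0 0 1;0.35 0.7 0 0 0 0 1;0.35 0.7 0 0 0 0 1;0.35 0.7 0 0 0 0 1;0.35 0.7 0 0 0 0 1;0.35 0.6 0.4 0 0 0 1;0 0 0 0 0 0 1;0 0 0 0 0 0 1")

```text
time_s: 38.35
eef_pos: [0.6643, -0.2087, 0.1195]
eef_rot: [[1.0, -0.001, -0.001], [-0.001, -1.0, 0.0], [-0.001, -0.0, -1.0]]
ft_force: [-0.9, -0.7, 0.1]
opening: 0.0852
finger_force: 0.0
```

```bash
python3 d.py .6622 -.2080 .024 0; python3 cups.py | grep scene
```

```text
t 38.4 pos [ 0.6643 -0.2087  0.1195] yaw -0.1 tilt [-0.0005  0.0004] op 0.0852 F [-0.9 -0.7  0.1] ff 0.0
turn units [-0.0025  0.0037 -0.0082] shift units [-0.0687 -0.0237  3.1841]
scene px [411.3721 210.1812] ax [24.7336 25.1343] 507 [0.6904 0.2148]
scene px [355.5467 230.5892] ax [25.223  27.6677] 488 [0.6471 0.0639]
scene px [267.1812 304.611 ] ax [27.3689 31.0131] 691 [ 0.6678 -0.2121]
```

step_arm(deltas="-0.07 -0.02 0.7 0 0 0 1;0 0 0.7 0 0 0 1;0 0 0.7 0 0 0 1;0 0 0.6 0 0 0 1;0 0 0.46 0 0 0 1;0 0 0 0 0 0 1;0 0 0 0 0 0 0.6;0 0 0 0 0 0 0.6;0 0 0 0 0 0 0.5;0 0 0 0 0 0 0.4;0 0 0 0 0 0 0.2;0 0 0 0 0 0 0.2")

```text
time_s: 39.65
eef_pos: [0.6628, -0.2085, 0.0272]
eef_rot: [[1.0, -0.001, 0.002], [-0.001, -1.0, -0.001], [0.002, 0.001, -1.0]]
ft_force: [-6.0, 0.5, 18.1]
opening: 0.0645
finger_force: 61.4
```

step_arm(deltas="0 0 -0.2 0 0 0 0.2;0 0 -0.4 0 0 0 0.2;0 0 -0.6 0 0 0 0.2;0 0 -0.7 0 0 0 0.2;0 0 -0.7 0 0 0 0.2;0 0 -0.6 0 0 0 0.2;0 0 0 0 0 0 0.2")

```text
time_s: 40.35
eef_pos: [0.6634, -0.2084, 0.125]
eef_rot: [[1.0, -0.001, 0.005], [-0.001, -1.0, -0.001], [0.005, 0.001, -1.0]]
ft_force: [0.2, 1.3, -0.8]
opening: 0.0647
finger_force: 66.3
```

```bash
python3 d.py .6475 .0607 .12 0; python3 - <<'E'
from h import *
t=cams.read_camera("top")
for b,st,ce in blobs(white(t["image"]),100):
    k=cv2.findContours(b.astype(np.uint8),cv2.RETR_EXTERNAL,cv2.CHAIN_APPROX_NONE)[0][0]
    e=cv2.fitEllipse(k); 
    if 290<e[0][0]<330 and 150<e[0][1]<190: print(e,ray(t,e[0],.0585))
E
```

```text
t 40.4 pos [ 0.6634 -0.2084  0.125 ] yaw -0.0 tilt [ 0.0046 -0.0013] op 0.0647 F [ 0.2  1.3 -0.8] ff 66.3
turn units [ 0.0095 -0.0331 -0.0045] shift units [-0.5311 -8.9709  0.1651]
((307.60284423828125, 173.27951049804688), (21.56591796875, 22.866260528564453), 168.95765686035156) [[0.647  0.0614 0.0585]]
```

step_arm(deltas="-0.05 -0.4 0 0 0 0 0.2;-0.05 -0.7 0 0 0 0 0.2;-0.05 -0.8 0 0 0 0 0.2;-0.05 -0.8 0 0 0 0 0.2;-0.05 -0.8 0 0 0 0 0.2;-0.05 -0.8 0 0 0 0 0.2;-0.05 -0.8 0 0 0 0 0.2;-0.05 -0.8 0 0 0 0 0.2;-0.05 -0.8 0 0 0 0 0.2;-0.05 -0.8 0 0 0 0 0.2;-0.03 -0.7 0 0 0 0 0.2;0 -0.57 0 0 0 0 0.2;0 0 0 0 0 0 0.2;0 0 0 0 0 0 0.2")

```text
time_s: 41.8
eef_pos: [0.6462, 0.0552, 0.1208]
eef_rot: [[1.0, -0.0, -0.001], [-0.0, -1.0, -0.0], [-0.001, 0.0, -1.0]]
ft_force: [0.4, -0.1, -1.0]
opening: 0.0642
finger_force: 66.3
```

```bash
python3 d.py .6475 .0612 .073 0
```

```text
t 41.8 pos [0.6462 0.0552 0.1208] yaw -0.0 tilt [-0.0006 -0.0004] op 0.0642 F [ 0.4 -0.1 -1. ] ff 66.3
turn units [ 0.0028  0.0041 -0.0025] shift units [ 0.0423 -0.2009  1.5933]
```

step_arm(deltas="0.04 -0.2 0 0 0 0 0.2;0 0 0.3 0 0 0 0.2;0 0 0.4 0 0 0 0.2;0 0 0.3 0 0 0 0.2;0 0 0.3 0 0 0 0.2;0 0 0.2 0 0 0 0.2;0 0 0.1 0 0 0 0.2;0 0 0 0 0 0 0.2;0 0 0 0 0 0 0.2")

```text
time_s: 42.7
eef_pos: [0.6478, 0.0611, 0.0734]
eef_rot: [[1.0, -0.001, 0.0], [-0.001, -1.0, 0.0], [0.0, -0.0, -1.0]]
ft_force: [0.6, -0.0, -0.4]
opening: 0.0648
finger_force: 66.3
```

step_arm(deltas="0 0 0.05 0 0 0 0.2;0 0 0 0 0 0 0.2;0 0 0 0 0 0 1;0 0 0 0 0 0 1;0 0 0 0 0 0 1;0 0 0 0 0 0 1;0 0 -0.5 0 0 0 1;0 0 -0.8 0 0 0 1;0 0 -0.8 0 0 0 1;0 0 -0.6 0 0 0 1;-0.8 0 0 0 0 0 1;-0.8 0 0 0 0 0 1;-0.8 0 0 0 0 0 1;-0.8 0 0 0 0 0 1;-0.8 0 0 0 0 0 1;-0.8 0 0 0 0 0 1;-0.8 0 0 0 0 0 1;0 0 0 0 0 0 1;0 0 0 0 0 0 1")

```text
time_s: 44.6
eef_pos: [0.4802, 0.0613, 0.1535]
eef_rot: [[1.0, -0.001, 0.001], [-0.001, -1.0, 0.0], [0.001, -0.0, -1.0]]
ft_force: [0.2, -0.6, 0.2]
opening: 0.0856
finger_force: 0.0
```

```bash
python3 d.py .6855 .2229 .15 0; python3 cups.py; python3 - <<'E'
from h import *
im=cams.read_camera("scene")["image"]; m=white(im)
y,x=np.nonzero(m[190:260,335:378]); print("rows",y.min()+190,y.max()+190,"cols",x.min()+335,x.max()+335)
t=cams.read_camera("top"); m=white(t["image"])[140:195,285:330]; y,x=np.nonzero(m); print("top rows",y.min()+140,y.max()+140,"cols",x.min()+285,x.max()+285)
E
```

```text
t 44.6 pos [0.4802 0.0613 0.1535] yaw -0.0 tilt [0.0014 0.0005] op 0.0856 F [ 0.2 -0.6  0.2] ff 0.0
turn units [-0.0033 -0.01   -0.0046] shift units [ 6.8422 -5.3864  0.1181]
top px [255.223  160.6255] ax [21.1362 21.7536] 345 [0.6855 0.2228]
top px [307.454 172.658] ax [21.814  24.1377] 415 [0.6521 0.0629]
scene px [411.338  210.1715] ax [24.8321 25.2436] 514 [0.6903 0.2148]
scene px [356.4329 225.6826] ax [25.0602 33.9025] 596 [0.6379 0.0753]
rows 211 247 cols 342 370
top rows 161 185 cols 296 318
```

step_arm(deltas="0.6 -0.47 0 0 0 0 1;0.6 -0.47 0 0 0 0 1;0.6 -0.47 0 0 0 0 1;0.6 -0.47 0 0 0 0 1;0.6 -0.47 0 0 0 0 1;0.6 -0.47 0 0 0 0 1;0.6 -0.47 0 0 0 0 1;0.6 -0.47 0 0 0 0 1;0.6 -0.47 0 0 0 0 1;0.6 -0.47 0 0 0 0 1;0.6 -0.47 0 0 0 0 1;0.24 -0.22 0.3 0 0 0 1;0 0 0.7 0 0 0 1;0 0 0 0 0 0 1;0 0 0 0 0 0 1")

```text
time_s: 46.3
eef_pos: [0.685, 0.2225, 0.1229]
eef_rot: [[1.0, -0.001, -0.0], [-0.001, -1.0, -0.0], [-0.0, 0.0, -1.0]]
ft_force: [0.6, 0.6, 0.3]
opening: 0.0857
finger_force: 0.0
```

```bash
python3 d.py .6853 .2228 .024 0; python3 cups.py | grep scene
```

```text
t 46.3 pos [0.685  0.2225 0.1229] yaw -0.1 tilt [-0.0003 -0.0002] op 0.0857 F [0.6 0.6 0.3] ff 0.0
turn units [ 0.0016  0.0024 -0.0065] shift units [ 0.0084 -0.0087  3.2966]
scene px [411.1331 210.6025] ax [24.2689 25.2632] 507 [0.6909 0.2134]
scene px [355.8886 227.1069] ax [26.9445 34.9712] 691 [0.6402 0.0714]
```

step_arm(deltas="0 0 0.7 0 0 0 1;0 0 0.7 0 0 0 1;0 0 0.7 0 0 0 1;0 0 0.7 0 0 0 1;0 0 0.47 0 0 0 1;0 0 0 0 0 0 1;0 0 0 0 0 0 0.6;0 0 0 0 0 0 0.6;0 0 0 0 0 0 0.5;0 0 0 0 0 0 0.4;0 0 0 0 0 0 0.2;0 0 0 0 0 0 0.2")

```text
time_s: 47.6
eef_pos: [0.6857, 0.2229, 0.0272]
eef_rot: [[1.0, -0.001, 0.002], [-0.001, -1.0, 0.001], [0.002, -0.001, -1.0]]
ft_force: [-7.7, -2.2, 20.0]
opening: 0.0652
finger_force: 61.0
```

Held. I lift it above the stack (rim at about 80 mm) and move across.

step_arm(deltas="0 0 -0.2 0 0 0 0.2;0 0 -0.4 0 0 0 0.2;0 0 -0.6 0 0 0 0.2;0 0 -0.7 0 0 0 0.2;0 0 -0.7 0 0 0 0.2;0 0 -0.7 0 0 0 0.2;0 0 -0.6 0 0 0 0.2;0 0 0 0 0 0 0.2;-0.1 0.4 0 0 0 0 0.2;-0.2 0.7 0 0 0 0 0.2;-0.2 0.8 0 0 0 0 0.2;-0.2 0.8 0 0 0 0 0.2;-0.2 0.8 0 0 0 0 0.2;-0.2 0.8 0 0 0 0 0.2;-0.17 0.7 0 0 0 0 0.2;0 0.39 0 0 0 0 0.2;0 0 0 0 0 0 0.2;0 0 0 0 0 0 0.2")

```text
time_s: 49.4
eef_pos: [0.647, 0.0622, 0.1414]
eef_rot: [[1.0, -0.0, 0.0], [-0.0, -1.0, 0.001], [0.0, -0.001, -1.0]]
ft_force: [0.2, 1.6, -1.2]
opening: 0.0653
finger_force: 66.5
```

```bash
python3 d.py .6475 .0612 .0925 0
```

```text
t 49.4 pos [0.647  0.0622 0.1414] yaw -0.0 tilt [0.     0.0009] op 0.0653 F [ 0.2  1.6 -1.2] ff 66.5
turn units [-0.0062 -0.0001 -0.0005] shift units [0.0166 0.0329 1.6314]
```

step_arm(deltas="0.02 0.03 0.3 0 0 0 0.2;0 0 0.4 0 0 0 0.2;0 0 0.4 0 0 0 0.2;0 0 0.3 0 0 0 0.2;0 0 0.15 0 0 0 0.2;0 0 0.08 0 0 0 0.2;0 0 0 0 0 0 0.2;0 0 0 0 0 0 0.2")

```text
time_s: 50.2
eef_pos: [0.6475, 0.0603, 0.0929]
eef_rot: [[1.0, -0.001, 0.0], [-0.001, -1.0, 0.0], [0.0, -0.0, -1.0]]
ft_force: [0.2, 1.7, -2.0]
opening: 0.0649
finger_force: 66.5
```

step_arm(deltas="0 0 0 0 0 0 1;0 0 0 0 0 0 1;0 0 0 0 0 0 1;0 0 0 0 0 0 1;0 0 -0.5 0 0 0 1;0 0 -0.8 0 0 0 1;0 0 -0.8 0 0 0 1;0 0 -0.6 0 0 0 1;-0.8 0 0 0 0 0 0;-0.8 0 0 0 0 0 0;-0.8 0 0 0 0 0 0;-0.8 0 0 0 0 0 0;-0.8 0 0 0 0 0 0;-0.8 0 0 0 0 0 0;-0.8 0 0 0 0 0 0;0 0 0 0 0 0 0;0 0 0 0 0 0 0")

```text
time_s: 51.9
eef_pos: [0.4799, 0.0604, 0.1746]
eef_rot: [[1.0, -0.001, 0.001], [-0.001, -1.0, 0.0], [0.001, -0.0, -1.0]]
ft_force: [1.2, -0.0, 0.1]
opening: 0.0429
finger_force: 0.0
```

```bash
python3 look.py f1 195 110 250 200 150 110 280 230; python3 cups.py; cat > key.py <<'E'
from h import *
C={}
for n,box in (("top",(405,455,205,262)),("scene",(150,220,228,300))):
    c=cams.read_camera(n); h=cv2.cvtColor(c["image"],cv2.COLOR_BGR2HSV).astype(int); u0,u1,v0,v1=box
    x=h[v0:v1,u0:u1]; d=(x[...,1]>110)&(x[...,2]>110)&(x[...,0]>12)&(x[...,0]<32)
    w=white(c["image"])[v0:v1,u0:u1].astype(np.uint8)
    k=max(cv2.findContours(w,cv2.RETR_EXTERNAL,cv2.CHAIN_APPROX_NONE)[0],key=len); hull=cv2.convexHull(k); dial=cv2.fitEllipse(hull)
    hm=np.zeros_like(w); cv2.fillPoly(hm,[hull],1)
    if n=="top": d&=hm>0
    b=max(blobs(d,5),key=lambda q:q[1][4]); p=np.argwhere(b[0])[:,::-1]+[u0,v0]; C[n]=p
    print(n,"dial",np.array(dial[0])+[u0,v0],np.array(dial[1]),"->",ray(c,np.array(dial[0])+[u0,v0],.06)[0],"key n",len(p),p.min(0),p.max(0))
    if n=="top":
        w=ray(c,p,.1)[:,:2]; e,v=np.linalg.eigh(np.cov(w.T)); print(" key ctr",w.mean(0),"mid",(w.min(0)+w.max(0))/2,"dir deg",np.degrees(np.arctan2(v[1,1],v[0,1])),"len",np.ptp(w@v[:,1]),"wid",np.ptp(w@v[:,0]))
E
python3 key.py
```

```text
top px [307.2116 172.0717] ax [22.588  25.2212] 448 [0.6538 0.0637]
scene px [356.9025 217.8519] ax [24.5422 29.1453] 571 [0.6214 0.092 ]
top dial [430.1908 234.4915] [29.2093 29.4368] -> [ 0.4733 -0.3036  0.06  ] key n 43 [432 226] [435 242]
 key ctr [ 0.4736 -0.3034] mid [ 0.4739 -0.3041] dir deg 174.2963500102576 len 0.0460082039959967 wid 0.007400982366078779
scene dial [181.7276 263.3979] [45.9467 55.4   ] -> [ 0.4775 -0.307   0.06  ] key n 2890 [150 228] [219 299]
```

View pics/f1.png

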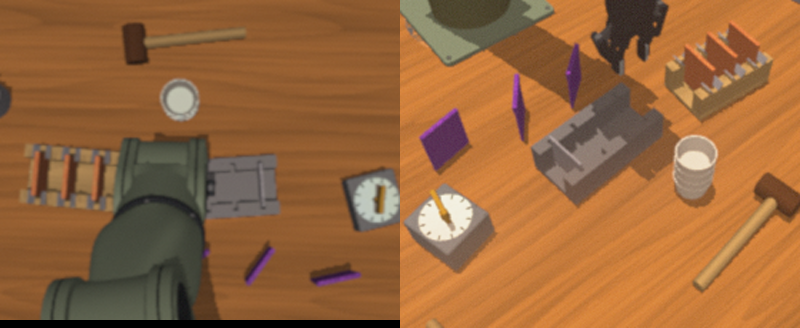

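All four cups are nested in one upright stack at (693,167) in the right panel, and the three blanks stand in the drying stand. The template is still in the rack, and the mallet looks untouched. Next is the timer key, at (0.4735, -0.3036) with the blade at about -6°.

```bash
python3 d.py .4735 -.3036 .16 -5.7; python3 -c "
from h import *
print(r.state()['q'])"
```

```text
t 52.2 pos [0.4797 0.0603 0.1736] yaw -0.0 tilt [-0.      0.0001] op 0.0427 F [0.7 0.5 0.2] ff 0.0
turn units [-0.0006  0.0001  0.7065] shift units [ 1.0005 12.0888  0.4525]
[-0.2772  0.6845  0.1524  1.8991 -0.1787  0.571  -1.5796]
```

step_arm(deltas="-0.1 0.6 0 0 0 0 0;-0.1 0.85 0 0 0 0 0;0 0.85 0 0 0 0 0;0 0.85 0 0 0 0 0;0 0.85 0 0 0 0 0;0 0.85 0 0 0 0 0;0 0.85 0 0 0 0 0;0 0.85 0 0 0 0 0;0 0.85 0 0 0 0 0;0 0.85 0 0 0 0 0;0 0.85 0 0 0 0 0;0 0.85 0 0 0 0 0;0 0.85 0 0 0 0 0;0 0.85 0 0 0 0 0;0 0.48 0 0 0 0 0;0 0 0 0 0 0 0;0 0 0 0 0 -0.5 0;0 0 0 0 0 -0.9 0;0 0 0 0 0 -0.9 0;0 0 0 0 0 -0.9 0")

```text
time_s: 54.2
eef_pos: [0.4735, -0.3023, 0.1736]
eef_rot: [[0.899, 0.437, -0.0], [0.437, -0.899, 0.001], [0.0, -0.001, -1.0]]
ft_force: [-0.8, -1.4, -0.4]
opening: 0.0424
finger_force: 0.0
```

```bash
python3 d.py .4735 -.3036 .16 174.3; python3 -c "
from h import *
print(r.state()['q'])"
```

```text
t 54.2 pos [ 0.4735 -0.3023  0.1736] yaw 25.9 tilt [-0.0001  0.0007] op 0.0424 F [-0.8 -1.4 -0.4] ff 0.0
turn units [  0.0006  -0.0063 -18.5455] shift units [-0.0035 -0.043   0.4529]
[ 0.5534  0.7706 -0.0808  1.6176  0.0812  0.757  -0.6819]
```

step_arm(deltas="0 0 0 0 0 -0.95 -0.2;0 0 0 0 0 -0.95 -0.2;0 0 0 0 0 -0.95 -0.2;0 0 0 0 0 -0.95 -0.2;0 0 0 0 0 -0.95 -0.2;0 0 0 0 0 -0.95 -0.2;0 0 0 0 0 -0.95 -0.2;0 0 0 0 0 -0.95 -0.2;0 0 0 0 0 -0.95 -0.2;0 0 0 0 0 -0.95 -0.2;0 0 0 0 0 -0.95 -0.2;0 0 0 0 0 -0.95 -0.2;0 0 0 0 0 -0.95 -0.2;0 0 0 0 0 -0.95 -0.2;0 0 0 0 0 -0.95 -0.2;0 0 0 0 0 -0.95 -0.2;0 0 0 0 0 -0.95 -0.2;0 0 0 0 0 -0.95 -0.2;0 0 0 0 0 -0.95 -0.2;0 0 0 0 0 -0.5 -0.2")

```text
time_s: 56.2
eef_pos: [0.4734, -0.3025, 0.1736]
eef_rot: [[-0.995, 0.098, -0.0], [0.098, 0.995, 0.001], [0.0, 0.001, -1.0]]
ft_force: [-0.3, 0.3, -0.8]
opening: 0.0341
finger_force: 0.0
```

```bash
python3 d.py .4735 -.3036 .092 174.3; python3 -c "
from h import *
print(r.state()['q'])"
```

```text
t 56.2 pos [ 0.4734 -0.3025  0.1736] yaw 174.4 tilt [-0.0001  0.0006] op 0.0341 F [-0.3  0.3 -0.8] ff 0.0
turn units [ 0.0043 -0.0012  0.0063] shift units [-0.006  -0.0379  2.7195]
[ 0.9065  0.8776 -0.8163  1.6054  0.7339  0.9901  1.3219]
```

step_arm(deltas="0 -0.04 0.6 0 0 0 -0.2;0 0 0.6 0 0 0 -0.2;0 0 0.6 0 0 0 -0.2;0 0 0.5 0 0 0 -0.2;0 0 0.42 0 0 0 -0.2;0 0 0 0 0 0 -0.2;0 0 0 0 0 0 -0.5;0 0 0 0 0 0 -1;0 0 0 0 0 0 -1;0 0 0 0 0 0 -1;0 0 0 0 0 0 -1")

```text
time_s: 57.3
eef_pos: [0.4734, -0.3047, 0.0928]
eef_rot: [[-0.994, 0.105, 0.001], [0.105, 0.994, -0.0], [-0.001, -0.0, -1.0]]
ft_force: [-0.7, 1.6, 7.4]
opening: 0.0076
finger_force: 60.3
```

```bash
python3 d.py .4735 -.3036 .092 174.3; python3 -c "
from h import *
print(r.state()['q'],r.state()['moment'])"
```

```text
t 57.3 pos [ 0.4734 -0.3047  0.0928] yaw 174.0 tilt [ 0.001  -0.0003] op 0.0076 F [-0.7  1.6  7.4] ff 60.3
turn units [-0.0015  0.0074 -0.042 ] shift units [-0.0006  0.0386  0.0263]
[ 0.8733  0.9862 -0.733   1.669   0.8525  0.8345  1.2232] [0.3277 0.239  0.0616]
```

step_arm(deltas="0 0.03 0 0 0 0.5 -1;0 0 0 0 0 0.7 -1;0 0 0 0 0 0.7 -1;0 0 0 0 0 0.7 -1;0 0 0 0 0 0.7 -1;0 0 0 0 0 0.7 -1;0 0 0 0 0 0.7 -1;0 0 0 0 0 0.7 -1;0 0 0 0 0 0.7 -1;0 0 0 0 0 0.7 -1")

```text
time_s: 58.3
eef_pos: [0.473, -0.3053, 0.0928]
eef_rot: [[-0.489, 0.872, 0.0], [0.872, 0.489, -0.002], [-0.002, -0.001, -1.0]]
ft_force: [-3.1, -6.2, 6.6]
opening: 0.0079
finger_force: 60.4
```

```bash
python3 d.py .4735 -.3040 .092 0; python3 -c "
from h import *
print(r.state()['q'],r.state()['moment'])"
```

```text
t 58.3 pos [ 0.473  -0.3053  0.0928] yaw 119.3 tilt [ 0.0004 -0.0023] op 0.0079 F [-3.1 -6.2  6.6] ff 60.4
turn units [ 0.0132  0.0156 14.9093] shift units [ 0.0183 -0.0441  0.0266]
[ 0.7627  0.931  -0.4899  1.6736  0.6305  0.6989  0.4564] [-1.4867  0.7276  0.1248]
```

step_arm(deltas="0 0 0 0 0 0.8 -1;0 0 0 0 0 0.8 -1;0 0 0 0 0 0.8 -1;0 0 0 0 0 0.8 -1;0 0 0 0 0 0.8 -1;0 0 0 0 0 0.8 -1;0 0 0 0 0 0.8 -1;0 0 0 0 0 0.8 -1;0 0 0 0 0 0.8 -1;0 0 0 0 0 0.8 -1;0 0 0 0 0 0.8 -1;0 0 0 0 0 0.8 -1;0 0 0 0 0 0.8 -1;0 0 0 0 0 0.8 -1;0 0 0 0 0 0.8 -1;0 0 0 0 0 0 -1")

```text
time_s: 59.9
eef_pos: [0.4718, -0.3049, 0.0927]
eef_rot: [[0.919, 0.395, -0.002], [0.395, -0.919, -0.001], [-0.002, 0.0, -1.0]]
ft_force: [-11.1, -4.6, 13.6]
opening: 0.0079
finger_force: 61.2
```

```bash
python3 d.py .4735 -.3040 .092 -32; python3 -c "
from h import *
print(r.state()['q'],r.state()['moment'])"
```

```text
t 59.9 pos [ 0.4718 -0.3049  0.0927] yaw 23.2 tilt [-0.002  -0.0012] op 0.0079 F [-11.1  -4.6  13.6] ff 61.2
turn units [0.0102 0.0145 6.9061] shift units [ 0.0332 -0.0567  0.0246]
[ 0.5394  0.8939 -0.046   1.683   0.0705  0.5676 -0.7139] [-1.05    2.489  -0.1025]
```

step_arm(deltas="-0.03 0 0 0 0 0.8 -1;0 0 0 0 0 0.8 -1;0 0 0 0 0 0.8 -1;0 0 0 0 0 0.8 -1;0 0 0 0 0 0.8 -1;0 0 0 0 0 0.8 -1;0 0 0 0 0 0.8 -1;0 0 0 0 0 0 -1")

```text
time_s: 60.7
eef_pos: [0.4717, -0.3044, 0.0929]
eef_rot: [[0.932, -0.364, -0.001], [-0.364, -0.932, -0.001], [-0.001, 0.001, -1.0]]
ft_force: [-9.4, -0.1, 15.5]
opening: 0.0081
finger_force: 119.8
```

```bash
python3 d.py .4735 -.3040 .092 -32; python3 -c "
from h import *
print(r.state()['q'],r.state()['moment'])"
```

```text
t 60.7 pos [ 0.4717 -0.3044  0.0929] yaw -21.3 tilt [-0.001  -0.0006] op 0.0081 F [-9.4 -0.1 15.5] ff 119.8
turn units [0.0069 0.0048 1.3354] shift units [ 0.0441 -0.0443  0.0294]
[ 0.4371  0.9025  0.154   1.6881 -0.2235  0.5687 -1.2205] [-0.1621  2.1478  2.5112]
```

step_arm(deltas="0 0 0 0 0 0.2 -1;0 0 0 0 0 0.2 -1;0 0 0 0 0 0 -1")

```text
time_s: 61.0
eef_pos: [0.4717, -0.3044, 0.093]
eef_rot: [[0.912, -0.411, -0.001], [-0.411, -0.912, -0.0], [-0.001, 0.001, -1.0]]
ft_force: [-9.8, -0.3, 17.9]
opening: 0.0076
finger_force: 145.4
```

```bash
python3 d.py .4735 -.3040 .092 -32; python3 -c "
from h import *
print(r.state()['q'],r.state()['moment'])"
```

```text
t 61.0 pos [ 0.4717 -0.3044  0.093 ] yaw -24.3 tilt [-0.0009 -0.0005] op 0.0076 F [-9.8 -0.3 17.9] ff 145.4
turn units [0.0061 0.0041 0.965 ] shift units [ 0.0434 -0.0433  0.0321]
[ 0.4305  0.9036  0.1672  1.6883 -0.2428  0.5705 -1.2544] [-0.107   2.1817  3.1306]
```

The reaction moment rises to 3 N m, so the key is either at its stop or jammed. I let go and measure the blade.

step_arm(deltas="0 0 0 0 0 -0.2 -1;0 0 0 0 0 0 -0.2;0 0 0 0 0 0 -0.2;0 0 0 0 0 0 -0.2;0 0 -0.4 0 0 0 -0.2;0 0 -0.7 0 0 0 -0.2;0 0 -0.8 0 0 0 -0.2;0 0 -0.6 0 0 0 -0.2;0 -0.8 0 0 0 0 -0.2;0 -0.8 0 0 0 0 -0.2;0 -0.8 0 0 0 0 -0.2;0 -0.8 0 0 0 0 -0.2;0 -0.8 0 0 0 0 -0.2;0 -0.8 0 0 0 0 -0.2;0 -0.8 0 0 0 0 -0.2;0 0 0 0 0 0 -0.2")

```text
time_s: 62.6
eef_pos: [0.5387, -0.1461, 0.1676]
eef_rot: [[0.923, -0.385, 0.001], [-0.385, -0.923, 0.002], [0.0, -0.002, -1.0]]
ft_force: [0.4, -1.2, -0.5]
opening: 0.0344
finger_force: 0.0
```

```bash
python3 key.py; python3 look.py k1 400 195 70 60 140 220 90 80;python3 d.py .4725 -.3042 .15 -20
```

```text
top dial [430.2558 234.4558] [28.9989 29.4607] -> [ 0.4734 -0.3037  0.06  ] key n 42 [431 226] [435 242]
 key ctr [ 0.4727 -0.3031] mid [ 0.4739 -0.3027] dir deg 168.7736384294909 len 0.047122344405559846 wid 0.006787591073707883
scene dial [181.4905 263.2773] [44.9917 55.8619] -> [ 0.4769 -0.3073  0.06  ] key n 2877 [150 228] [219 299]
t 62.8 pos [ 0.5372 -0.1503  0.1674] yaw -22.9 tilt [ 0.0002 -0.0003] op 0.0342 F [0.4 0.2 0.4] ff 0.0
turn units [ 0.0016 -0.0018 -0.3632] shift units [-0.2724  5.5601  0.5816]
```

View pics/k1.png

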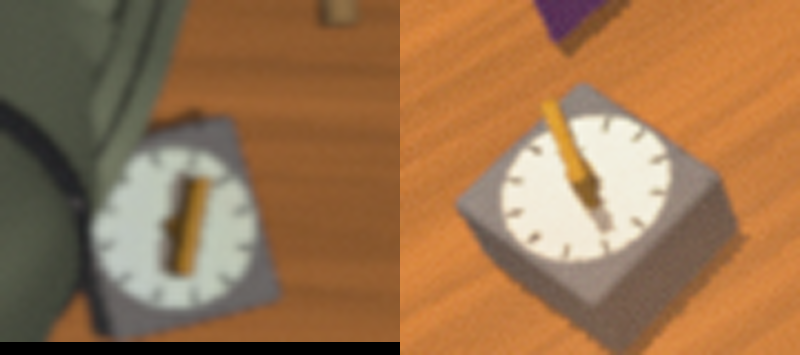

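The blade now reads about -11°, so it made roughly 185° while the tool wound up elastically against something hard. I regrip it aligned and test whether it turns any further.

```bash
python3 d.py .4725 -.3042 .17 -11.3
```

```text
t 62.8 pos [ 0.5372 -0.1503  0.1674] yaw -22.9 tilt [ 0.0002 -0.0003] op 0.0342 F [0.4 0.2 0.4] ff 0.0
turn units [ 0.0017 -0.0017 -1.4507] shift units [-1.1103  5.4549 -0.0851]
```

step_arm(deltas="0 0 0 0 0 -0.73 -0.2;0 0 0 0 0 -0.72 -0.2;-0.16 0.8 0 0 0 0 -0.2;-0.16 0.8 0 0 0 0 -0.2;-0.16 0.8 0 0 0 0 -0.2;-0.16 0.8 0 0 0 0 -0.2;-0.16 0.8 0 0 0 0 -0.2;-0.16 0.8 0 0 0 0 -0.2;-0.15 0.65 0 0 0 0 -0.2;0 0 0 0 0 0 -0.2;0 0 0 0 0 0 -0.2")

```text
time_s: 63.9
eef_pos: [0.4726, -0.3038, 0.1671]
eef_rot: [[0.981, -0.196, -0.0], [-0.196, -0.981, 0.0], [-0.0, -0.0, -1.0]]
ft_force: [1.1, 0.9, -0.8]
opening: 0.0343
finger_force: 0.0
```

```bash
python3 d.py .4725 -.3042 .092 -11.3
```

```text
t 63.9 pos [ 0.4726 -0.3038  0.1671] yaw -11.3 tilt [-0.      0.0002] op 0.0343 F [ 1.1  0.9 -0.8] ff 0.0
turn units [-0.0015  0.0003 -0.0032] shift units [0.0009 0.0137 2.5039]
```

step_arm(deltas="0 0 0.6 0 0 0 -0.2;0 0 0.6 0 0 0 -0.2;0 0 0.6 0 0 0 -0.2;0 0 0.5 0 0 0 -0.2;0 0 0.2 0 0 0 -0.2;0 0 0 0 0 0 -0.5;0 0 0 0 0 0 -1;0 0 0 0 0 0 -1;0 0 0 0 0 0 -1;0 0 0 0 0 0 -1;0 0 0 0 0 0 -1")

```text
time_s: 65.0
eef_pos: [0.4729, -0.3045, 0.0928]
eef_rot: [[0.981, -0.195, 0.001], [-0.195, -0.981, -0.002], [0.001, 0.002, -1.0]]
ft_force: [-1.0, -8.0, -5.5]
opening: 0.0073
finger_force: 60.6
```

```bash
python3 d.py .4725 -.3042 .092 -11.3; python3 -c "
from h import *
print(r.state()['moment'])"
```

```text
t 65.0 pos [ 0.4729 -0.3045  0.0928] yaw -11.3 tilt [ 0.0007 -0.0021] op 0.0073 F [-1.  -8.  -5.5] ff 60.6
turn units [ 0.0135 -0.0077  0.0053] shift units [-0.0162 -0.0054  0.0254]
[-1.3864  0.1558  0.3628]
```

step_arm(deltas="0 0 0 0 0 0.4 -1;0 0 0 0 0 0.4 -1;0 0 0 0 0 0 -1;0 0 0 0 0 0 -1")

```text
time_s: 65.4
eef_pos: [0.473, -0.3045, 0.0929]
eef_rot: [[0.953, -0.302, 0.001], [-0.302, -0.953, -0.003], [0.001, 0.002, -1.0]]
ft_force: [-2.3, -8.6, -4.5]
opening: 0.0074
finger_force: 91.4
```

```bash
python3 d.py .4725 -.3042 .092 -11.3; python3 -c "
from h import *
print(r.state()['moment'])"
```

```text
t 65.4 pos [ 0.473  -0.3045  0.0929] yaw -17.6 tilt [ 0.0007 -0.0026] op 0.0074 F [-2.3 -8.6 -4.5] ff 91.4
turn units [ 0.0169 -0.0094 -0.7816] shift units [-0.0193 -0.0073  0.0299]
[-1.6694  0.3223  1.7981]
```

The moment rises at once (0.23 N m per degree), so the key is hard against its stop. I release it and retreat.

step_arm(deltas="0 0 0 0 0 0 -0.5;0 0 0 0 0 0 -0.2;0 0 0 0 0 0 -0.2;0 0 0 0 0 0 -0.2;0 0 -0.4 0 0 0 -0.2;0 0 -0.7 0 0 0 -0.2;0 0 -0.8 0 0 0 -0.2;0 0 -0.8 0 0 0 -0.2;0 0 -0.6 0 0 0 -0.2;0 -0.8 0 0 0 0 -0.2;0 -0.8 0 0 0 0 -0.2;0 -0.8 0 0 0 0 -0.2;0 -0.8 0 0 0 0 -0.2;0 -0.8 0 0 0 0 -0.2;0 -0.8 0 0 0 0 -0.2;0 -0.8 0 0 0 0 -0.2;0 0 0 0 0 0 -0.2;0 0 0 0 0 0 -0.2")

```text
time_s: 67.2
eef_pos: [0.5239, -0.1432, 0.1917]
eef_rot: [[0.953, -0.303, 0.0], [-0.303, -0.953, -0.0], [0.0, 0.0, -1.0]]
ft_force: [-0.6, -1.2, 0.7]
opening: 0.0337
finger_force: 0.0
```

```bash
python3 key.py; python3 cups.py; python3 - <<'E'
from h import *
a=cv2.imread("pics/scene0.png").astype(int); b=cams.read_camera("scene")["image"].astype(int)
d=(abs(a-b).max(2)>60)
for n,(u0,u1,v0,v1) in dict(mallet=(355,435,230,312),file=(165,230,332,400),pot=(438,475,118,182)).items(): print(n,d[v0:v1,u0:u1].mean())
# blanks: top edges at home height
s=cams.read_camera("scene"); print("blank top corners px", proj(s,[[.5043+e*.04,.3159-e*.002,.107] for e in(-1,1)]+[[.5012+e*.04,.2612-e*.002,.107] for e in(-1,1)]+[[.4988+e*.04,.207-e*.002,.107] for e in(-1,1)]).round(0).tolist())
h=cv2.cvtColor(s["image"],cv2.COLOR_BGR2HSV).astype(int)[120:190,330:420]; m=(h[...,0]<9)&(h[...,1]>130)
for bl,st,ce in blobs(m,25): print("copper",st[:2]+[330,120],st[2:4],st[4])
print(r.state()["time_s"],r.state()["ft_force"])
E
```

```text
top dial [431.063  234.8541] [26.9322 29.9213] -> [ 0.4723 -0.3061  0.06  ] key n 42 [431 226] [435 242]
 key ctr [ 0.4727 -0.3031] mid [ 0.4739 -0.3027] dir deg 168.7736384294909 len 0.047122344405559846 wid 0.006787591073707883
scene dial [181.7865 263.5214] [46.5709 54.4121] -> [ 0.4779 -0.307   0.06  ] key n 2879 [150 228] [219 299]
top px [307.2066 172.0961] ax [22.29   25.2226] 438 [0.6538 0.0637]
scene px [356.8528 217.7021] ax [24.5476 28.7708] 558 [0.621  0.0922]
mallet 0.01676829268292683
file 0.0
pot 0.0
blank top corners px [[381.0, 124.0], [401.0, 141.0], [366.0, 132.0], [386.0, 150.0], [350.0, 141.0], [370.0, 159.0]]
67.5 [ 0.2467  0.1294 -0.6793]
```

```bash
python3 -c "
from rig import r
print(r.job_done())"
```

```text
the job is handed in; nothing more can be done
None
```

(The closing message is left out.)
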